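# Zero the dial comparator on the master and swap in the fired test bar

## Robot

A 7-joint arm with a two-finger parallel gripper is mounted at the origin on the work surface. World frame = base frame: x ahead of the robot, y to its left, z up, the work surface at z = 0. Lengths are in m, angles in rad, forces in N, time in s.
With the tool pointing down it reaches from about 0.4 to 0.85 m from the base axis. Payload 10.4 kg.
Tool frame: the origin (TCP) lies between the finger pads; the fingertips stand 11 mm ahead of it and the grasp point (between the pads) lies 8 mm behind it (r.tcp_to_tips is the distance from the TCP to the fingertips, in m); z points along the fingers, y is the line along which they close (so a half turn about z gives the same grasp; the last joint's range is limited). The gripper opens to 87 mm and grips with 3 to 60 N. Pads are 19 mm wide; open, the fingers measure 117 mm over their backs; the gripper's body (75 mm by 190 mm) begins 51 mm behind the grasp point.
Start: joints at [-1.338, 0.332, -0.065, 1.46, 0.022, 1.35, -0.088], TCP at [0.158, 0.605, 0.234] pointing down, gripper open.
Joint ranges: [-2.6, 2.6], [-0.5, 2.12], [-1.47, 1.34], [0.16, 2.42], [-1.27, 4.41], [0.06, 2.06], [-2.6, 2.6]. Speed limits (rad/s): [2.22, 2.22, 2.79, 2.79, 3.14, 3.14, 3.14].

## Interface

Orientations are given as a unit quaternion [x, y, z, w].
In Python, from bench import r gives the robot as it stands. The module is installed in compiled form; this text tells all that it offers.
- The arm moves only by the shell command python3 -m crank 'ROWS' [FORCE]. ROWS is JSON, a list of rows, each an object of numbers: "claw": the closure, from -1 (fully open) to 1 (shut); "dx", "dy", "dz": the shift along the tool's x, y, z each as a share of 3 cm, from -1 to 1; "ax", "ay", "az": the turn, a rotation vector about the tool's x, y, z each as a share of 6 degrees, from -1 to 1. A call has 1 to 8 rows; each row shifts and turns the commanded pose from where the row before left it, along the tool's axes as they then stand; what a row does not reach is not made up. A row lasts 1/12 s, in which the tool goes at most 41.7 mm and 7.16 degrees, less where a joint would pass 70% of its speed; a pose out of reach is approached as far as the arm can. A call with a number of a shift or a turn outside -1 to 1 is refused whole. A call with a gripper value outside its range is refused whole. The fingers move at their own pace and stop on an object; FORCE is the grip in N (left out, the last holds). Time passes only in rows, so rows that do not move let the fingers close. It gives the time, the measured TCP pose, the force, the opening and the grip force at its end, in the units of the state.
- r.read_state(): the state, without advancing time (a new reading comes with each control period).
- r.camera(name): name is "scene" or "top" or "wrist"; returns a dict with "color" (480x640x3 uint8, red, green, blue), "mtx" (3x3 intrinsics, pixels), "R" (3x3) and "t" (3): a world point X has camera coordinates R X + t; the wrist camera has in their place "hand_eye" (4x4, takes a point from camera to tool coordinates, whose origin is the TCP and whose axes are the flange's). Camera axes: x right, y down, z forward; pixel columns grow to the right and rows downward; lengths in m; the calibration is good to about 2 mm. The wrist camera is an equidistant fisheye: a pixel r from the principal point sees the ray r / f radians off the axis. A picture is of the moment at which its call begins: read the wrist's pose just before it. There is no depth.
- r.close_job(): hands the job in; it is judged then, once.
The state is a dict: "time": time; "joint_positions": joint angles; "joint_vel": joint speeds; "joint_torque": joint torques, N m; "ee_pos": TCP position; "eef_rot": TCP orientation; "ft_force": force on the tool from outside, world axes, zero at the start; "torque": the same for the moment, N m; "width": finger opening in m; "grip_force": force on a finger pad.
Only numpy, scipy, OpenCV 4.12 (cv2) and the standard library are available. Lean on these libraries where they do the work, as an engineer would, in place of code of your own. Each camera call takes 0.05 s, during which the arm holds its last target. There are 200 camera calls.

## Task

Set up the dial comparator and put the fired test bar under it. Slide the steel master under the sprung plunger until you feel it press squarely home against the back stop, using light, steady pressure and never ramming the stop or the plunger; then turn the bezel until its zero mark stands at the needle, and let go. Draw the master out and lay it on the cork pad, then slide the test bar home against the same stop in the same way, without touching the bezel again, so that the dial is left showing how much the bar differs; leave everything else on the bench alone.

Things in the scene. Friction and masses are not known exactly. Their poses are not given: they have to be found in the camera images.
- stand: Comparator stand, fixed: black granite base 300 x 150 mm, its flat face 40 mm above the bench; steel column (26 mm thick, top 168 mm above the bench) 110 mm behind the plunger's axis; grey arm holding a dial gauge, face up. Origin: plunger's axis at bench height; x from front to rear (parts slide in along +x), z up. Base from x = -160 to 140 mm. The arm's underside is 35 mm above the granite.
- stop: Back stop: steel block 22 x 30 x 24 mm fixed on the granite, origin (centre of underside) 68 mm behind the plunger's axis; axes as the stand's. A locked rod carries its stop plate: 40 mm wide (y), 2 to 16 mm above the granite, central. The plate's front face is anywhere from 22 to 38 mm behind the plunger's axis, not measured: find it by feel and press with some 2 to 6 N. It is hard.
- plunger: Sprung steel plunger with a ball tip of 5 mm radius; origin: lowest point of the ball. Free, it hangs 20 mm above the granite; it rises up to 7 mm, pressing down with 2 N plus 0.2 N per mm. A bevelled end pushed under it meets 2 to 4 N until that end is some 16 mm past the axis, then only rubs lightly. Ball and polished granite are slippery (friction about 0.2).
- bezel: Steel bezel with white dial plate, 62 mm across, 104 to 118 mm above the bench, over a narrower gauge case; the arm is 12 mm below its lower edge. Turns with the plate about the plunger's axis (friction 0.08 N m), stays where left. Origin: centre of its underside; x points to its zero mark (broad black bar, black lug on the rim), z up. Starts with 0.6 to 1.4 rad to turn, clockwise from above.
- needle_tip (a point): Pointer end of the dial's thin black needle, 22 mm from the plunger's axis, 120 mm above the bench (the short end is thicker). Turns clockwise seen from above, 60 degrees per mm that the plunger rises; a small division of the plate is 0.1 mm. The dial reads zero when the needle points along the bezel's x.
- master: Setting master: plain ground steel bar 120 mm long (x), 20 mm wide, 22 mm thick, 0.4 kg. Origin: centre of its underside, z up. The top edge at each end has a bevel, 4.5 mm down over 12.4 mm of length. Starts on the granite, its end 18 to 30 mm in front of the plunger's axis, along the stand's x within 0.12 rad.
- bar: The part: brown fired clay test bar 124 mm long (x), 30 mm wide, 23.5 mm thick (1.5 mm more than the master), 0.16 to 0.23 kg, two thin dark cross lines on top. Origin: centre of its underside, z up. Same end bevels as the master. Starts flat on the ware board.
- board: The ware board: plywood 200 x 180 mm, 12 mm thick, fixed. Origin: centre of its underside, x along the 200 mm. The test bar and two kiln props stand on it.
- pad: The cork pad for the master: 190 x 130 mm, 4 mm thick, fixed to the bench. Origin: centre of its underside, x along the 190 mm. Empty at the start.
- prop_a: Bystander: square hollow cream kiln prop 36 x 36 mm, 50 mm tall, standing on the ware board. Origin: centre of its underside.
- prop_b: Bystander: square hollow cream kiln prop 36 x 36 mm, 38 mm tall, standing on the ware board. Origin: centre of its underside.
- scraper: Bystander: scraper with a black handle and a 90 mm steel blade, 190 mm long. Origin: under its handle.
- rib: Bystander: flat wooden throwing rib 128 x 45 x 7 mm. Origin: underside.
- bowl: Bystander: terracotta bowl, 124 mm across, 60 mm tall. Origin: centre of its underside.
- beaker: Bystander: buff clay beaker, 76 mm across, 85 mm tall. Origin: centre of its underside.
- mould: Bystander: round plaster sprig mould, 64 mm across, 20 mm tall. Origin: centre of its underside.
Things that resemble listed ones, but are neither listed nor needed, are in the scene too. Several things have the shape of the pad; the one meant has the colours described above. Of the things that look like the bar, the larger one is meant.

How it is judged:
By the outcome, as a careful person would: the job done as asked, in the order asked, and still so for the second after the job is handed in, with the robot touching nothing.
It also fails if it takes over 72 s, if anything falls off the work surface, if the arm or the gripper's body presses on something with over 40 N, if the wrist force passes 120 N, or if a joint passes its speed limit or range.

## Working session

There is one attempt and no reset: what is moved stays moved. The work goes in short steps, Python scripts to look and compute and a shell command to move; the robot and the scene stay as the last step left them, time stands still between calls to the robot, and variables do not carry over. Pictures are saved under pics/ and viewed, at most 10 in all, crops included, and the job is handed in when it is done.

```bash
mkdir -p pics; cat > h.py <<'E'
import numpy as np, cv2
from scipy.spatial.transform import Rotation as Ro
from bench import r
def snap(n,f):
    c=r.camera(n); cv2.imwrite('pics/'+f,c['color'][:,:,::-1]); np.savez('pics/'+f[:-4],**c); return c
def ray(c,u,v):
    d=np.linalg.inv(c['mtx'])@[u,v,1]; R=c['R']; return -R.T@c['t'], R.T@d
def onz(c,u,v,z):
    o,d=ray(c,u,v); return o+d*(z-o[2])/d[2]
def wz(c,s,u,v,z):
    K=c['mtx']; x=(u-K[0,2])/K[0,0]; y=(v-K[1,2])/K[1,1]; a=np.hypot(x,y)
    d=np.array([np.sin(a)*x/a,np.sin(a)*y/a,np.cos(a)]) if a>0 else np.array([0,0,1.])
    H=c['hand_eye']; Rt=Ro.from_quat(s['eef_rot']).as_matrix()
    o=Rt@H[:3,3]+s['ee_pos']; d=Rt@H[:3,:3]@d
    return o+d*(z-o[2])/d[2]
def wproj(c,s,P):
    H=c['hand_eye']; Rt=Ro.from_quat(s['eef_rot']).as_matrix()
    p=H[:3,:3].T@(Rt.T@(np.array(P)-s['ee_pos'])-H[:3,3]); a=np.arctan2(np.hypot(p[0],p[1]),p[2]); q=np.hypot(p[0],p[1])
    K=c['mtx']; return K[0,0]*a*p[0]/q+K[0,2],K[1,1]*a*p[1]/q+K[1,2]
E
python3 - <<'E'
from h import *
for n in('top','scene'):
    c=snap(n,n+'0.png'); print(n,c['mtx'].tolist(),(-c['R'].T@c['t']).round(3), c['R'].round(3).tolist())
s=r.read_state(); print(s,r.tcp_to_tips)
E
```

```text
top [[456.6892520786782, 0.0, 321.650248265103], [0.0, 456.6892520786782, 240.59870342466377], [0.0, 0.0, 1.0]] [0.371 0.002 1.198] [[-0.024, -1.0, 0.003], [-0.998, 0.024, -0.066], [0.066, -0.005, -0.998]]
scene [[612.6086710146387, 0.0, 321.8893105616884], [0.0, 612.6086710146387, 240.43490403165467], [0.0, 0.0, 1.0]] [1.109 0.276 1.347] [[-0.397, 0.918, 0.012], [0.789, 0.348, -0.506], [-0.468, -0.192, -0.862]]
{'time': 0.1, 'joint_positions': array([-1.33761699,  0.33280618, -0.06471126,  1.46088836,  0.02157794,
        1.34992084, -0.08853471]), 'joint_vel': array([-0.00200946, -0.00239276, -0.00146784, -0.00108938,  0.00180838,
       -0.00018099,  0.00097674]), 'joint_torque': array([ 8.69714077e-04, -6.24536848e+01,  2.44713557e-02, -3.90717173e+01,
       -6.12625550e-02,  3.65271850e-02,  9.87983958e-05]), 'ee_pos': array([0.15802551, 0.60432513, 0.23282027]), 'eef_rot': array([ 1.27545783e-01,  9.91832462e-01, -6.60843161e-04, -6.62563045e-05]), 'ft_force': array([-0.25895598, -0.27917688, -0.06505285]), 'torque': array([-0.04804931, -0.00787638, -0.03362176]), 'grip_force': 0.0, 'width': 0.08681822045644967} 0.011
```

View pics/top0.png

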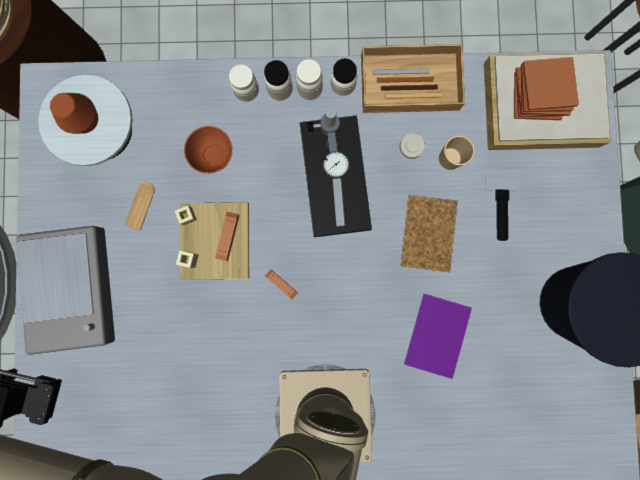

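View pics/scene0.png

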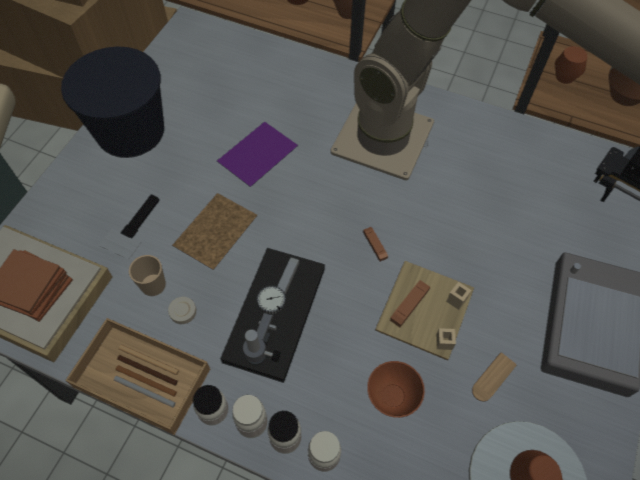

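The top view shows the stand at about (336,178) with its dial at (336,165), its column to the rear, and the master at (339,205). It also shows the bar on the board at (227,236), a smaller look-alike at (281,284) and the cork pad at (430,233). The scene view agrees.

```bash
python3 - <<'E'
from h import *
c=dict(np.load('pics/top0.npz')); im=c['color']; hsv=cv2.cvtColor(im,cv2.COLOR_RGB2HSV)
def rect(mask,z,n,roi):
    m=np.zeros(mask.shape,np.uint8); x0,y0,x1,y1=roi; m[y0:y1,x0:x1]=mask[y0:y1,x0:x1]*255
    cs,_=cv2.findContours(m,cv2.RETR_EXTERNAL,cv2.CHAIN_APPROX_NONE); k=max(cs,key=cv2.contourArea)
    P=np.array([onz(c,*p,z)[:2] for p in k[:,0]],np.float32)
    (cx,cy),(w,h),a=cv2.minAreaRect(P); b=cv2.boxPoints(((cx,cy),(w,h),a))
    e=b[1]-b[0] if np.linalg.norm(b[1]-b[0])>np.linalg.norm(b[2]-b[1]) else b[2]-b[1]
    yaw=np.arctan2(e[1],e[0]); yaw=(yaw+np.pi/2)%np.pi-np.pi/2
    print(n,round(cx,4),round(cy,4),'size',round(w,4),round(h,4),'yaw',round(yaw,4)); return cx,cy,yaw
v=hsv[:,:,2]; s=hsv[:,:,1]; h=hsv[:,:,0]
cx,cy,yaw=rect(v<60,.04,'base',(295,100,380,245))
ax=np.array([cx+.01*np.cos(yaw),cy+.01*np.sin(yaw)]); print('axis',ax)
rect((v>110)&(s<90),.062,'master',(325,182,350,235))
rect((h<14)&(s>110)&(v>60),.0355,'bar',(210,205,245,268))
rect((h<22)&(s>70)&(v>40),.004,'pad',(395,190,462,275))
# dial
m=((v>170)&(s<60)).astype(np.uint8); m[:150]=0;m[180:]=0;m[:,:320]=0;m[:,352:]=0
ys,xs=np.nonzero(m); print('dial',onz(c,(xs.min()+xs.max())/2,(ys.min()+ys.max())/2,.118),xs.min(),xs.max(),ys.min(),ys.max())
w=np.hstack([cv2.resize(im[95:245,290:380],None,fx=4,fy=4,interpolation=cv2.INTER_CUBIC),cv2.resize(im[195:285,170:270],None,fx=4,fy=4,interpolation=cv2.INTER_CUBIC)[:600] if 0 else np.zeros((600,1,3),np.uint8)])
cv2.imwrite('pics/crop0.png',w[:,:,::-1])
s=r.read_state(); print(Ro.from_quat(s['eef_rot']).as_matrix().round(3).tolist())
c=r.camera('wrist'); print(c['hand_eye'].round(3).tolist(),c['mtx'])
E
```

```text
base 0.6135 -0.0419 size 0.2987 0.1466 yaw 0.0993
axis [ 0.6234808  -0.04087379]
master 0.5379 -0.0469 size 0.1102 0.0206 yaw 0.0533
bar 0.4653 0.2391 size 0.0322 0.1213 yaw -0.2562
pad 0.4625 -0.2849 size 0.1289 0.1885 yaw -0.1475
dial [ 0.62494212 -0.04032193  0.118     ] 324 347 153 175
[[-0.967, 0.253, -0.0], [0.253, 0.967, -0.001], [-0.0, -0.001, -1.0]]
[[-0.001, -0.966, -0.257, 0.07], [1.0, -0.001, -0.0, 0.001], [0.0, -0.257, 0.966, -0.151], [0.0, 0.0, 0.0, 1.0]] [[371.64829954   0.         319.73281308]
 [  0.         371.64829954 234.93392829]
 [  0.           0.           1.        ]]
```

```bash
cat >> h.py <<'E'
def tell(*tg):
    """tg: list of (x,y,z,yaw of tool x in world); prints successive steps: shift units (3cm) then az units (6deg)"""
    s=r.read_state(); p=np.array(s['ee_pos']); R=Ro.from_quat(s['eef_rot']).as_matrix()
    print('t',round(s['time'],2),'p',p.round(4),'yaw',round(np.arctan2(R[1,0],R[0,0]),4),'tilt',R[:2,2].round(4),'F',np.round(s['ft_force'],2),'w',round(s['width'],4),'j7',round(s['joint_positions'][6],2))
    for x,y,z,yaw in tg:
        d=R.T@(np.array([x,y,z])-p); Rt=Ro.from_euler('z',yaw).as_matrix()@np.diag([1,-1,-1.])
        w=Ro.from_matrix(R.T@Rt).as_rotvec(degrees=True)
        print(' shift',(d/.03).round(2),' turn',(w/6).round(2)); p=np.array([x,y,z]); R=Rt
SY=.0993; AX=np.array([.624,-.0405])
def st(x,y=0): return AX+x*np.array([np.cos(SY),np.sin(SY)])+y*np.array([-np.sin(SY),np.cos(SY)])
E
python3 - <<'E'
from h import *
tell((.47,-.05,.2,np.pi+.053))
E
```

```text
t 0.15 p [0.158  0.6044 0.233 ] yaw 2.8859 tilt [-0.0002 -0.001 ] F [-0.31 -0.67 -0.08] w 0.0868 j7 -0.09
 shift [-15.58 -18.47   1.12]  turn [-0.01 -0.   -2.95]
```

```bash

python3 -m crank '[{"dx":-0.65,"dy":-0.77},{"dx":-0.65,"dy":-0.77},{"dx":-0.65,"dy":-0.77},{"dx":-0.65,"dy":-0.77},{"dx":-0.65,"dy":-0.77},{"dx":-0.65,"dy":-0.77},{"dx":-0.65,"dy":-0.77},{"dx":-0.65,"dy":-0.77}]' >/dev/null
python3 -m crank '[{"dx":-0.65,"dy":-0.77},{"dx":-0.65,"dy":-0.77},{"dx":-0.65,"dy":-0.77},{"dx":-0.65,"dy":-0.77},{"dx":-0.65,"dy":-0.77},{"dx":-0.65,"dy":-0.77},{"dx":-0.65,"dy":-0.77},{"dx":-0.65,"dy":-0.77}]' >/dev/null
python3 -m crank '[{"dx":-0.65,"dy":-0.77},{"dx":-0.65,"dy":-0.77},{"dx":-0.65,"dy":-0.77},{"dx":-0.65,"dy":-0.77},{"dx":-0.65,"dy":-0.77},{"dx":-0.65,"dy":-0.77},{"dx":-0.65,"dy":-0.77},{"dx":-0.65,"dy":-0.77}]' 
python3 -m crank '[{"dz":0.4,"az":-0.98},{"dz":0.4,"az":-0.98},{"dz":0.3,"az":-0.98},{},{}]'
python3 - <<'E'
from h import *
tell((.47,-.05,.2,np.pi+.053))
c=snap('wrist','w1.png')
E
```

```text
t 0.15 p [0.158  0.6044 0.233 ] yaw 2.8859 tilt [-0.0002 -0.001 ] F [-0.31 -0.67 -0.08] w 0.0868 j7 -0.09
 shift [-15.58 -18.47   1.12]  turn [-0.01 -0.   -2.95]invalid input at $[0]: expected keys claw, dx, dy, dz, ax, ay, az
invalid input at $[0]: expected keys claw, dx, dy, dz, ax, ay, az
invalid input at $[0]: expected keys claw, dx, dy, dz, ax, ay, az
invalid input at $[0]: expected keys claw, dx, dy, dz, ax, ay, az
```

View pics/w1.png

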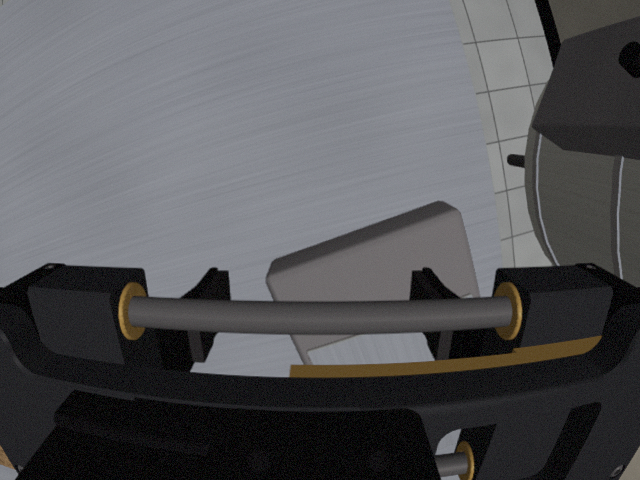

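The keys must all be present; that picture showed only the bare bench ahead of the fingers, so the camera looks along tool +x. I'll use yaw ≈ 0 so that it sees the dial.

```bash

python3 -m crank '[{"claw":-1,"dx":-0.65,"dy":-0.77,"dz":0,"ax":0,"ay":0,"az":0},{"claw":-1,"dx":-0.65,"dy":-0.77,"dz":0,"ax":0,"ay":0,"az":0},{"claw":-1,"dx":-0.65,"dy":-0.77,"dz":0,"ax":0,"ay":0,"az":0},{"claw":-1,"dx":-0.65,"dy":-0.77,"dz":0,"ax":0,"ay":0,"az":0},{"claw":-1,"dx":-0.65,"dy":-0.77,"dz":0,"ax":0,"ay":0,"az":0},{"claw":-1,"dx":-0.65,"dy":-0.77,"dz":0,"ax":0,"ay":0,"az":0},{"claw":-1,"dx":-0.65,"dy":-0.77,"dz":0,"ax":0,"ay":0,"az":0},{"claw":-1,"dx":-0.65,"dy":-0.77,"dz":0,"ax":0,"ay":0,"az":0}]'
python3 -m crank '[{"claw":-1,"dx":-0.65,"dy":-0.77,"dz":0,"ax":0,"ay":0,"az":0},{"claw":-1,"dx":-0.65,"dy":-0.77,"dz":0,"ax":0,"ay":0,"az":0},{"claw":-1,"dx":-0.65,"dy":-0.77,"dz":0,"ax":0,"ay":0,"az":0},{"claw":-1,"dx":-0.65,"dy":-0.77,"dz":0,"ax":0,"ay":0,"az":0},{"claw":-1,"dx":-0.65,"dy":-0.77,"dz":0,"ax":0,"ay":0,"az":0},{"claw":-1,"dx":-0.65,"dy":-0.77,"dz":0,"ax":0,"ay":0,"az":0},{"claw":-1,"dx":-0.65,"dy":-0.77,"dz":0,"ax":0,"ay":0,"az":0},{"claw":-1,"dx":-0.65,"dy":-0.77,"dz":0,"ax":0,"ay":0,"az":0}]'
python3 -m crank '[{"claw":-1,"dx":-0.65,"dy":-0.77,"dz":0,"ax":0,"ay":0,"az":0},{"claw":-1,"dx":-0.65,"dy":-0.77,"dz":0,"ax":0,"ay":0,"az":0},{"claw":-1,"dx":-0.65,"dy":-0.77,"dz":0,"ax":0,"ay":0,"az":0},{"claw":-1,"dx":-0.65,"dy":-0.77,"dz":0,"ax":0,"ay":0,"az":0},{"claw":-1,"dx":-0.65,"dy":-0.77,"dz":0,"ax":0,"ay":0,"az":0},{"claw":-1,"dx":-0.65,"dy":-0.77,"dz":0,"ax":0,"ay":0,"az":0},{"claw":-1,"dx":-0.65,"dy":-0.77,"dz":0,"ax":0,"ay":0,"az":0},{"claw":-1,"dx":-0.65,"dy":-0.77,"dz":0,"ax":0,"ay":0,"az":0}]'
python3 -m crank '[{"claw":-1,"dx":0,"dy":0,"dz":0,"ax":0,"ay":0,"az":1},{"claw":-1,"dx":0,"dy":0,"dz":0,"ax":0,"ay":0,"az":1}]'
python3 - <<'E'
from h import *
tell((.47,-.05,.2,.053))
print(r.read_state()['joint_positions'])
E
```

```text
time: 0.87
ee_pos: [0.2627, 0.3849, 0.2335]
eef_rot: [0.128, 0.992, 0.0, -0.0]
ft_force: [1.5, 0.9, 0.8]
width: 0.0871
grip_force: 0.0
time: 1.53
ee_pos: [0.3668, 0.1667, 0.2336]
eef_rot: [0.128, 0.992, 0.0, 0.0]
ft_force: [-0.0, 0.7, -0.7]
width: 0.0873
grip_force: 0.0
time: 2.2
ee_pos: [0.471, -0.0516, 0.2337]
eef_rot: [0.127, 0.992, 0.0, 0.0]
ft_force: [0.5, 0.4, 0.0]
width: 0.0872
grip_force: 0.0
time: 2.37
ee_pos: [0.4709, -0.0519, 0.2334]
eef_rot: [0.234, 0.972, -0.0, 0.0]
ft_force: [-0.5, 0.9, 0.1]
width: 0.0867
grip_force: 0.0
t 2.37 p [ 0.4709 -0.0519  0.2334] yaw 2.669 tilt [-0.0001 -0.0006] F [-0.51  0.94  0.05] w 0.0867 j7 1.1
 shift [0.06 0.05 1.11]  turn [-0.000e+00  1.000e-02  2.498e+01]
[-0.68784792 -0.04293452  0.69349808  1.87545368  0.02907661  1.29939432
  1.0956331 ]
```

```bash

python3 -m crank '[{"claw":-1,"dx":0,"dy":0,"dz":0,"ax":0,"ay":0,"az":1},{"claw":-1,"dx":0,"dy":0,"dz":0,"ax":0,"ay":0,"az":1},{"claw":-1,"dx":0,"dy":0,"dz":0,"ax":0,"ay":0,"az":1},{"claw":-1,"dx":0,"dy":0,"dz":0,"ax":0,"ay":0,"az":1},{"claw":-1,"dx":0,"dy":0,"dz":0,"ax":0,"ay":0,"az":1},{"claw":-1,"dx":0,"dy":0,"dz":0,"ax":0,"ay":0,"az":1},{"claw":-1,"dx":0,"dy":0,"dz":0,"ax":0,"ay":0,"az":1},{"claw":-1,"dx":0,"dy":0,"dz":0,"ax":0,"ay":0,"az":1}]' >/dev/null
python3 -m crank '[{"claw":-1,"dx":0,"dy":0,"dz":0,"ax":0,"ay":0,"az":1},{"claw":-1,"dx":0,"dy":0,"dz":0,"ax":0,"ay":0,"az":1},{"claw":-1,"dx":0,"dy":0,"dz":0,"ax":0,"ay":0,"az":1},{"claw":-1,"dx":0,"dy":0,"dz":0,"ax":0,"ay":0,"az":1},{"claw":-1,"dx":0,"dy":0,"dz":0,"ax":0,"ay":0,"az":1},{"claw":-1,"dx":0,"dy":0,"dz":0,"ax":0,"ay":0,"az":1},{"claw":-1,"dx":0,"dy":0,"dz":0,"ax":0,"ay":0,"az":1},{"claw":-1,"dx":0,"dy":0,"dz":0,"ax":0,"ay":0,"az":1}]' >/dev/null
python3 -m crank '[{"claw":-1,"dx":0,"dy":0,"dz":0.2,"ax":0,"ay":0,"az":1},{"claw":-1,"dx":0,"dy":0,"dz":0.2,"ax":0,"ay":0,"az":1},{"claw":-1,"dx":0,"dy":0,"dz":0.2,"ax":0,"ay":0,"az":1},{"claw":-1,"dx":0,"dy":0,"dz":0.2,"ax":0,"ay":0,"az":1},{"claw":-1,"dx":0,"dy":0,"dz":0.2,"ax":0,"ay":0,"az":1},{"claw":-1,"dx":0,"dy":0,"dz":0.2,"ax":0,"ay":0,"az":1},{"claw":-1,"dx":0,"dy":0,"dz":0,"ax":0,"ay":0,"az":1},{"claw":-1,"dx":0,"dy":0,"dz":0,"ax":0,"ay":0,"az":1}]' >/dev/null
python3 -m crank '[{"claw":-1,"dx":0,"dy":0,"dz":0,"ax":0,"ay":0,"az":1},{"claw":-1,"dx":0,"dy":0,"dz":0,"ax":0,"ay":0,"az":0},{"claw":-1,"dx":0,"dy":0,"dz":0,"ax":0,"ay":0,"az":0}]' >/dev/null
python3 - <<'E'
from h import *
tell((.47,-.05,.2,.053))
s=r.read_state();np.savez('pics/s2',**s)
c=snap('wrist','w2.png')
E
```

```text
t 4.62 p [ 0.4706 -0.0501  0.1975] yaw 0.0616 tilt [-0.0001  0.0001] F [ 0.56  0.11 -0.07] w 0.087 j7 -1.49
 shift [-0.02 -0.   -0.08]  turn [-0.    0.    0.08]
```

View pics/w2.png

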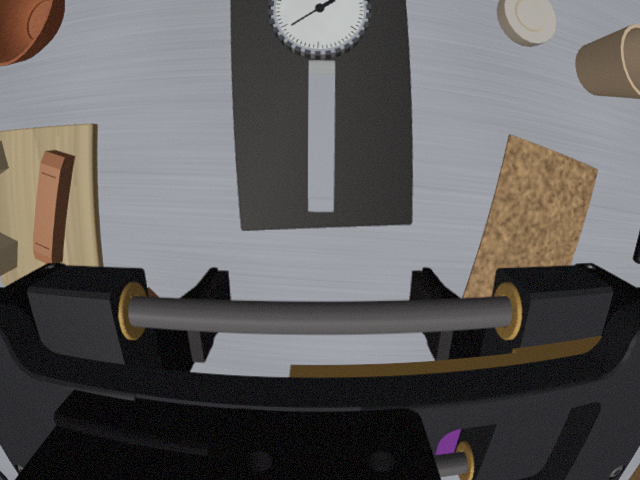

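The wrist view shows the dial centre near (320,8), the master from (321,62) to its near end at about (321,212), and the base's near corners at (242,230) and (412,224).

```bash
python3 - <<'E'
from h import *
c=dict(np.load('pics/w2.npz')); s=dict(np.load('pics/s2.npz')); v=cv2.cvtColor(c['color'],cv2.COLOR_RGB2GRAY)
def fit(f,rows,z):
    P=np.array([wz(c,s,f(y),y,z)[:2] for y in rows]); vx=cv2.fitLine(P.astype(np.float32),cv2.DIST_HUBER,0,.001,.001).ravel()
    vx=vx if vx[0]>0 else vx*[-1,-1,1,1]; return vx,np.arctan2(vx[1],vx[0]),P
def edges(y):
    w=np.flatnonzero(v[y,290:355]>110)+290; return w.min()-.5,w.max()+.5
rows=range(80,205,4)
for n,f in(('ml',lambda y:edges(y)[0]),('mr',lambda y:edges(y)[1])):
    l,a,P=fit(f,rows,.062); print(n,a.round(4),P[0].round(4),P[-1].round(4))
def be(y,k):
    w=np.flatnonzero(v[y,225:425]<75)+225; return (w.min()-.5,w.max()+.5)[k]
for k in(0,1):
    l,a,P=fit(lambda y:be(y,k),range(70,220,5),.04); print('base',k,a.round(4),P[0].round(4),P[-1].round(4))
col=v[:,321].astype(int); print(v[200:235:1,321])
for y in(208,210,212): print(y,wz(c,s,321,y,.0575).round(4),wz(c,s,321,y,.062).round(4))
print('front base edge',[wz(c,s,u,y,.04).round(4) for u,y in((260,229.5),(395,224.5))])
im=c['color'][0:70,260:385]; cv2.imwrite('pics/dial2.png',cv2.resize(im,None,fx=5,fy=5,interpolation=cv2.INTER_CUBIC)[:,:,::-1])
E
```

```text
ml 0.0575 [ 0.5858 -0.034 ] [ 0.4894 -0.0388]
mr 0.0551 [ 0.587  -0.0536] [ 0.4906 -0.0591]
base 0 0.1002 [0.5964 0.0317] [0.4727 0.0189]
base 1 0.0968 [ 0.6055 -0.1162] [ 0.4817 -0.1284]
[158 160 159 163 161 160 159 159 159 160 158 136  82  59  61  59  56  58
  57  58  55  59  65  63  63  57  56  93 141 158 158 158 159 159 159]
208 [ 0.486  -0.0496  0.0575] [ 0.4868 -0.0495  0.062 ]
210 [ 0.4843 -0.0497  0.0575] [ 0.4852 -0.0496  0.062 ]
212 [ 0.4827 -0.0498  0.0575] [ 0.4836 -0.0497  0.062 ]
front base edge [array([0.4608, 0.0015, 0.04  ]), array([ 0.4724, -0.1146,  0.04  ])]
```

```bash
sed -i 's/^SY=.*/SY=.0985; AX=np.array([.625,-.0403])/' h.py; python3 - <<'E'
from h import *
m=np.array([.483,-.0497])+.0095*np.array([np.cos(.056),np.sin(.056)])
tell((*m,.0535,.056))
E
```

```text
t 4.67 p [ 0.4706 -0.0501  0.1975] yaw 0.0621 tilt [0.     0.0002] F [ 0.88 -0.23 -0.81] w 0.0871 j7 -1.49
 shift [0.73 0.02 4.8 ]  turn [-0.   -0.    0.06]
```

View pics/dial2.png

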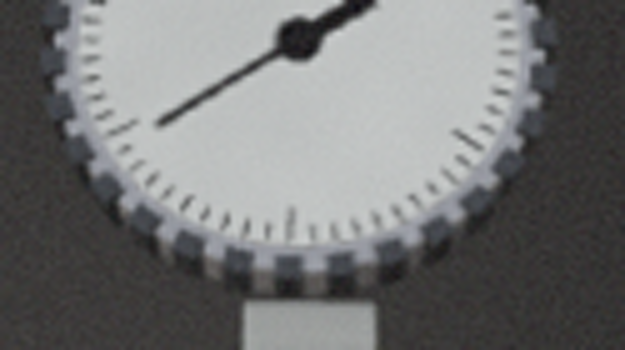

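The crop shows the free needle pointing to the lower left, about 239° clockwise from up, and a knurled rim; the zero mark is out of view.

```bash

python3 -m crank '[{"claw":-1,"dx":0.36,"dy":0.01,"dz":0.8,"ax":0,"ay":0,"az":0.06},{"claw":-1,"dx":0.37,"dy":0.01,"dz":0.8,"ax":0,"ay":0,"az":0},{"claw":-1,"dx":0,"dy":0,"dz":0.8,"ax":0,"ay":0,"az":0},{"claw":-1,"dx":0,"dy":0,"dz":0.8,"ax":0,"ay":0,"az":0},{"claw":-1,"dx":0,"dy":0,"dz":0.8,"ax":0,"ay":0,"az":0},{"claw":-1,"dx":0,"dy":0,"dz":0.4,"ax":0,"ay":0,"az":0},{"claw":-1,"dx":0,"dy":0,"dz":0.25,"ax":0,"ay":0,"az":0},{"claw":-1,"dx":0,"dy":0,"dz":0.15,"ax":0,"ay":0,"az":0}]'
python3 -m crank '[{"claw":0.6,"dx":0,"dy":0,"dz":0,"ax":0,"ay":0,"az":0},{"claw":0.6,"dx":0,"dy":0,"dz":0,"ax":0,"ay":0,"az":0},{"claw":0.6,"dx":0,"dy":0,"dz":0,"ax":0,"ay":0,"az":0},{"claw":0.6,"dx":0,"dy":0,"dz":0,"ax":0,"ay":0,"az":0},{"claw":0.7,"dx":0,"dy":0,"dz":0,"ax":0,"ay":0,"az":0},{"claw":0.7,"dx":0,"dy":0,"dz":0,"ax":0,"ay":0,"az":0},{"claw":0.7,"dx":0,"dy":0,"dz":0,"ax":0,"ay":0,"az":0},{"claw":0.7,"dx":0,"dy":0,"dz":0,"ax":0,"ay":0,"az":0}]' 12
python3 - <<'E'
from h import *
# front end target stand x=-141+..., grasp at -132, y=0
tell((*st(-.1322),.0535,SY))
E
```

```text
time: 5.33
ee_pos: [0.4922, -0.0495, 0.0528]
eef_rot: [1.0, 0.027, -0.001, 0.0]
ft_force: [-0.1, 0.5, -0.1]
width: 0.0871
grip_force: 0.0
time: 6.0
ee_pos: [0.4926, -0.0494, 0.0536]
eef_rot: [1.0, 0.026, 0.0, -0.0]
ft_force: [-0.2, 0.0, -0.5]
width: 0.0419
grip_force: 0.0
t 6.0 p [ 0.4926 -0.0494  0.0536] yaw 0.0521 tilt [0.0002 0.0002] F [-0.16  0.01 -0.48] w 0.0419 j7 -1.33
 shift [0.02 0.13 0.  ]  turn [-0.   -0.   -0.44]
```

```bash

python3 -m crank '[{"claw":0.9,"dx":0,"dy":0,"dz":0,"ax":0,"ay":0,"az":0},{"claw":0.9,"dx":0,"dy":0,"dz":0,"ax":0,"ay":0,"az":0},{"claw":0.9,"dx":0,"dy":0,"dz":0,"ax":0,"ay":0,"az":0},{"claw":0.9,"dx":0,"dy":0,"dz":0,"ax":0,"ay":0,"az":0},{"claw":0.9,"dx":0,"dy":0,"dz":0,"ax":0,"ay":0,"az":0},{"claw":0.9,"dx":0,"dy":0,"dz":0,"ax":0,"ay":0,"az":0}]' 12
python3 - <<'E'
from h import *
tell((*st(-.1322),.0535,SY),(*st(-.0922),.0535,SY))
s=r.read_state();np.savez('pics/s3',**s)
c=snap('wrist','w3.png')
v=cv2.cvtColor(c['color'],cv2.COLOR_RGB2GRAY)
cv2.imwrite('pics/w3c.png',cv2.resize(c['color'][:,100:540],None,fx=1.2,fy=1.2)[:,:,::-1])
E
```

```text
time: 6.5
ee_pos: [0.4925, -0.0495, 0.0535]
eef_rot: [1.0, 0.026, -0.0, -0.0]
ft_force: [-0.5, -0.4, -0.3]
width: 0.0198
grip_force: 12.0
t 6.5 p [ 0.4925 -0.0495  0.0535] yaw 0.0522 tilt [-0.      0.0001] F [-0.47 -0.37 -0.3 ] w 0.0198 j7 -1.33
 shift [0.02 0.13 0.  ]  turn [-0.    0.   -0.44]
 shift [1.33 0.   0.  ]  turn [0. 0. 0.]
```

View pics/w3c.png

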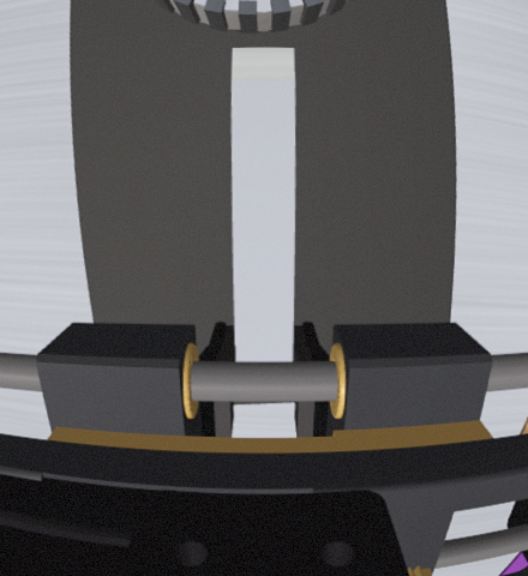

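The crop shows the master gripped between the pads near its front end, straight, with its bevelled far end just short of the bezel. I'll align it and slide it in gently.

```bash

python3 -m crank '[{"claw":0.9,"dx":0,"dy":0.07,"dz":0,"ax":0,"ay":0,"az":-0.22},{"claw":0.9,"dx":0,"dy":0.06,"dz":0,"ax":0,"ay":0,"az":-0.22},{"claw":0.9,"dx":0.1,"dy":0,"dz":0,"ax":0,"ay":0,"az":0},{"claw":0.9,"dx":0.1,"dy":0,"dz":0,"ax":0,"ay":0,"az":0},{"claw":0.9,"dx":0.1,"dy":0,"dz":0,"ax":0,"ay":0,"az":0},{"claw":0.9,"dx":0.1,"dy":0,"dz":0,"ax":0,"ay":0,"az":0},{"claw":0.9,"dx":0.1,"dy":0,"dz":0,"ax":0,"ay":0,"az":0}]'
python3 -m crank '[{"claw":0.9,"dx":0.1,"dy":0,"dz":0,"ax":0,"ay":0,"az":0},{"claw":0.9,"dx":0.1,"dy":0,"dz":0,"ax":0,"ay":0,"az":0},{"claw":0.9,"dx":0.1,"dy":0,"dz":0,"ax":0,"ay":0,"az":0},{"claw":0.9,"dx":0.1,"dy":0,"dz":0,"ax":0,"ay":0,"az":0}]'
python3 -m crank '[{"claw":0.9,"dx":0.1,"dy":0,"dz":0,"ax":0,"ay":0,"az":0},{"claw":0.9,"dx":0.1,"dy":0,"dz":0,"ax":0,"ay":0,"az":0},{"claw":0.9,"dx":0.1,"dy":0,"dz":0,"ax":0,"ay":0,"az":0},{"claw":0.9,"dx":0.1,"dy":0,"dz":0,"ax":0,"ay":0,"az":0}]'
python3 - <<'E'
from h import *
tell((*st(-.0922),.0535,SY))
E
```

```text
time: 7.13
ee_pos: [0.508, -0.0518, 0.0535]
eef_rot: [0.999, 0.049, -0.0, -0.0]
ft_force: [-2.0, 0.3, 2.4]
width: 0.0197
grip_force: 12.0
time: 7.47
ee_pos: [0.52, -0.0507, 0.0535]
eef_rot: [0.999, 0.049, -0.0, -0.0]
ft_force: [-2.3, 0.1, 2.5]
width: 0.0199
grip_force: 12.0
time: 7.8
ee_pos: [0.5314, -0.0497, 0.0535]
eef_rot: [0.999, 0.049, -0.001, -0.0]
ft_force: [-4.4, 0.1, 5.3]
width: 0.0197
grip_force: 12.0
t 7.8 p [ 0.5314 -0.0497  0.0535] yaw 0.098 tilt [-0.0011  0.0001] F [-4.37  0.07  5.3 ] w 0.0197 j7 -1.26
 shift [ 0.06 -0.    0.  ]  turn [-0.    0.01 -0.01]
```

```bash

for i in 1; do
python3 -m crank '[{"claw":0.9,"dx":0.05,"dy":0,"dz":0,"ax":0,"ay":0,"az":0},{"claw":0.9,"dx":0.05,"dy":0,"dz":0,"ax":0,"ay":0,"az":0}]' | grep -E 'pos|ft'
python3 -m crank '[{"claw":0.9,"dx":0.03,"dy":0,"dz":0,"ax":0,"ay":0,"az":0}]' | grep -E 'pos|ft'
python3 -m crank '[{"claw":0.9,"dx":0.03,"dy":0,"dz":0,"ax":0,"ay":0,"az":0}]' | grep -E 'pos|ft'
done
```

```text
ee_pos: [0.5344, -0.0493, 0.0535]
ft_force: [-5.8, 0.1, 6.2]
ee_pos: [0.5353, -0.0492, 0.0535]
ft_force: [-5.6, -0.7, 5.6]
ee_pos: [0.5361, -0.0492, 0.0535]
ft_force: [-5.7, -0.4, 5.7]
```

```bash

python3 -m crank '[{"claw":0.9,"dx":0,"dy":0,"dz":-0.007,"ax":0,"ay":0,"az":0},{"claw":0.9,"dx":0,"dy":0,"dz":0,"ax":0,"ay":0,"az":0}]' | grep -E 'pos|ft'
python3 -m crank '[{"claw":0.9,"dx":0,"dy":0,"dz":-0.007,"ax":0,"ay":0,"az":0},{"claw":0.9,"dx":0,"dy":0,"dz":0,"ax":0,"ay":0,"az":0}]' | grep -E 'pos|ft'
python3 -c "
from h import *
tell((*st(-.0922),.0535,SY));print(r.read_state()['torque'])"
```

```text
ee_pos: [0.5364, -0.0491, 0.0536]
ft_force: [-1.1, -0.2, -0.9]
ee_pos: [0.5364, -0.049, 0.0537]
ft_force: [0.2, -0.9, -1.9]
t 8.47 p [ 0.5364 -0.049   0.0537] yaw 0.0982 tilt [ 0.0001 -0.0001] F [ 0.15 -0.89 -1.93] w 0.0201 j7 -1.26
 shift [-0.11  0.    0.01]  turn [ 0. -0. -0.]
[-0.22428984  0.16129871 -0.035551  ]
```

```bash

python3 -m crank '[{"claw":0.9,"dx":0.02,"dy":0,"dz":0.003,"ax":0,"ay":0,"az":0},{"claw":0.9,"dx":0.03,"dy":0,"dz":0,"ax":0,"ay":0,"az":0}]' | grep -E 'pos|ft'
python3 -m crank '[{"claw":0.9,"dx":0.03,"dy":0,"dz":0,"ax":0,"ay":0,"az":0}]' | grep -E 'pos|ft'
python3 -m crank '[{"claw":0.9,"dx":0.03,"dy":0,"dz":0,"ax":0,"ay":0,"az":0}]' | grep -E 'pos|ft'
python3 -m crank '[{"claw":0.9,"dx":0.02,"dy":0,"dz":0,"ax":0,"ay":0,"az":0}]' | grep -E 'pos|ft'
python3 -m crank '[{"claw":0.9,"dx":0.02,"dy":0,"dz":0,"ax":0,"ay":0,"az":0}]' | grep -E 'pos|ft'
```

```text
ee_pos: [0.5374, -0.0489, 0.0536]
ft_force: [-2.9, -0.1, -1.5]
ee_pos: [0.5385, -0.0487, 0.0536]
ft_force: [-3.8, -0.1, -2.1]
ee_pos: [0.5395, -0.0486, 0.0537]
ft_force: [-2.0, -0.3, -3.4]
ee_pos: [0.5402, -0.0486, 0.0537]
ft_force: [-1.5, 0.1, -3.4]
ee_pos: [0.5408, -0.0485, 0.0537]
ft_force: [-2.9, 0.2, -2.7]
```

```bash

python3 -m crank '[{"claw":0.9,"dx":0.012,"dy":0,"dz":0,"ax":0,"ay":0,"az":0},{"claw":0.9,"dx":0.012,"dy":0,"dz":0,"ax":0,"ay":0,"az":0}]' 6 | grep -E 'pos|ft'
python3 -m crank '[{"claw":0.9,"dx":0.012,"dy":0,"dz":0,"ax":0,"ay":0,"az":0},{"claw":0.9,"dx":0.012,"dy":0,"dz":0,"ax":0,"ay":0,"az":0}]' | grep -E 'pos|ft'
python3 -m crank '[{"claw":0.9,"dx":0.012,"dy":0,"dz":0,"ax":0,"ay":0,"az":0},{"claw":0.9,"dx":0.012,"dy":0,"dz":0,"ax":0,"ay":0,"az":0}]' | grep -E 'pos|ft'
```

```text
ee_pos: [0.5415, -0.0485, 0.0538]
ft_force: [-2.3, 0.3, -3.6]
ee_pos: [0.5423, -0.0485, 0.0538]
ft_force: [-1.5, -0.2, -2.9]
ee_pos: [0.543, -0.0484, 0.0538]
ft_force: [-1.9, 0.5, -3.8]
```

```bash

python3 -m crank '[{"claw":0.9,"dx":0.012,"dy":0,"dz":0.004,"ax":0,"ay":0,"az":0},{"claw":0.9,"dx":0.012,"dy":0,"dz":0,"ax":0,"ay":0,"az":0}]' | grep -E 'pos|ft'
python3 -m crank '[{"claw":0.9,"dx":0.012,"dy":0,"dz":0,"ax":0,"ay":0,"az":0},{"claw":0.9,"dx":0.012,"dy":0,"dz":0,"ax":0,"ay":0,"az":0}]' | grep -E 'pos|ft'
python3 -m crank '[{"claw":0.9,"dx":0.012,"dy":0,"dz":0,"ax":0,"ay":0,"az":0},{"claw":0.9,"dx":0.012,"dy":0,"dz":0,"ax":0,"ay":0,"az":0}]' | grep -E 'pos|ft'
python3 -m crank '[{"claw":0.9,"dx":0.012,"dy":0,"dz":0,"ax":0,"ay":0,"az":0},{"claw":0.9,"dx":0.012,"dy":0,"dz":0,"ax":0,"ay":0,"az":0}]' | grep -E 'pos|ft'
```

```text
ee_pos: [0.5437, -0.0484, 0.0537]
ft_force: [-1.8, -1.0, -2.7]
ee_pos: [0.5445, -0.0483, 0.0538]
ft_force: [-1.8, -0.1, -3.5]
ee_pos: [0.5452, -0.0482, 0.0537]
ft_force: [-2.8, -0.5, -2.9]
ee_pos: [0.5459, -0.0481, 0.0537]
ft_force: [-1.3, -0.4, -3.5]
```

```bash

python3 -m crank '[{"claw":0.9,"dx":0.012,"dy":0,"dz":0.004,"ax":0,"ay":0,"az":0},{"claw":0.9,"dx":0.012,"dy":0,"dz":0,"ax":0,"ay":0,"az":0}]' | grep -E 'pos|ft'
python3 -m crank '[{"claw":0.9,"dx":0.012,"dy":0,"dz":0,"ax":0,"ay":0,"az":0},{"claw":0.9,"dx":0.012,"dy":0,"dz":0,"ax":0,"ay":0,"az":0}]' | grep -E 'pos|ft'
python3 -m crank '[{"claw":0.9,"dx":0.012,"dy":0,"dz":0,"ax":0,"ay":0,"az":0},{"claw":0.9,"dx":0.012,"dy":0,"dz":0,"ax":0,"ay":0,"az":0}]' | grep -E 'pos|ft'
python3 -m crank '[{"claw":0.9,"dx":0.012,"dy":0,"dz":0,"ax":0,"ay":0,"az":0},{"claw":0.9,"dx":0.012,"dy":0,"dz":0,"ax":0,"ay":0,"az":0}]' | grep -E 'pos|ft'
python3 -c "
from h import *
tell((*st(-.0746),.0535,SY))"
```

```text
ee_pos: [0.5466, -0.0481, 0.0536]
ft_force: [-2.1, -0.2, -2.6]
ee_pos: [0.5473, -0.048, 0.0536]
ft_force: [-2.0, 0.0, -2.5]
ee_pos: [0.548, -0.0479, 0.0536]
ft_force: [-1.6, -0.0, -3.1]
ee_pos: [0.5484, -0.0479, 0.0535]
ft_force: [-5.2, 0.2, 0.6]
t 10.8 p [ 0.5484 -0.0479  0.0535] yaw 0.0981 tilt [-0.0008  0.0001] F [-5.25  0.24  0.59] w 0.02 j7 -1.25
 shift [0.08 0.   0.  ]  turn [-0.    0.01 -0.  ]
```

```bash

python3 -m crank '[{"claw":0.9,"dx":0.005,"dy":0,"dz":0,"ax":0,"ay":0,"az":0},{"claw":0.9,"dx":0,"dy":0,"dz":0,"ax":0,"ay":0,"az":0}]' | grep -E 'pos|ft'
python3 -c "
from h import *
tell((*st(-.0746),.0535,SY))
s=r.read_state();np.savez('pics/s4',**s)
c=snap('wrist','w4.png')"
```

```text
ee_pos: [0.5484, -0.0478, 0.0535]
ft_force: [-5.4, -0.2, -0.6]
t 10.97 p [ 0.5484 -0.0478  0.0535] yaw 0.0982 tilt [-0.001   0.0002] F [-5.43 -0.25 -0.59] w 0.0199 j7 -1.25
 shift [0.08 0.   0.  ]  turn [-0.    0.01 -0.  ]
```

View pics/w4.png

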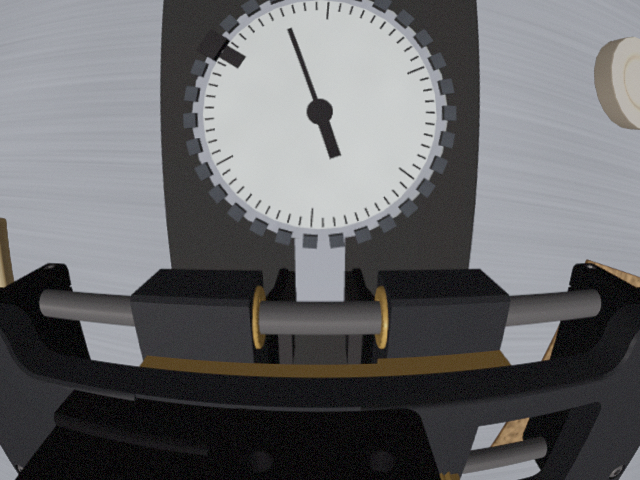

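The picture shows the dial at (320,111) with the needle tip at (290,29) and the zero bar and lug at about (242,60) to (210,44). The master is home.

```bash
python3 - <<'E'
from h import *
c=dict(np.load('pics/w4.npz')); s=dict(np.load('pics/s4.npz')); im=c['color']; v=cv2.cvtColor(im,cv2.COLOR_RGB2GRAY)
# dial plate ellipse: bright low-sat
m=np.zeros_like(v); cv2.circle(m,(321,113),112,255,-1)
d=(v<90)&(m>0); n,l,st_,ce=cv2.connectedComponentsWithStats(d.astype(np.uint8))
k=l[111,320]; ys,xs=np.nonzero(l==k); P=np.array([wz(c,s,x,y,.120)[:2] for x,y in zip(xs,ys)])
c0=wz(c,s,320,111,.120)[:2]
print('hub',c0,'st',AX)
a=P-c0; rr=np.hypot(*a.T); tip=a[rr>.012]; f=a[(rr>.008)]; 
vv=cv2.fitLine(a[rr>.009].astype(np.float32),cv2.DIST_HUBER,0,.0001,.0001).ravel(); print(vv)
t=a[rr.argmax()]; print('rmax',rr.max(), 'needle ang',np.degrees(np.arctan2(t[1],t[0])),'line',np.degrees(np.arctan2(vv[1],vv[0])))
for k in range(1,n):
    if st_[k,4]>60: print(k,st_[k],ce[k])
y0,x0=50,225; dd=d[45:75,218:246]; ys,xs=np.nonzero(dd); B=np.array([wz(c,s,x+218,y+45,.118)[:2] for x,y in zip(xs,ys)])
c1=wz(c,s,320,111,.118)[:2]; b=B.mean(0)-c0; print('zero ang',np.degrees(np.arctan2(b[1],b[0])),np.hypot(*b),len(B))
# rim circle from edge of white plate
w=((v>150)&(cv2.dilate(m,np.ones((15,15)))>0)).astype(np.uint8); cs,_=cv2.findContours(w,0,1); q=max(cs,key=cv2.contourArea)
h=cv2.convexHull(q)[:,0]; Q=np.array([wz(c,s,x,y,.118)[:2] for x,y in h],np.float32); print('circ',cv2.fitEllipse(Q))
E
```

```text
hub [ 0.6249874  -0.03985892] st [ 0.625  -0.0403]
[0.9088105  0.41720912 0.006518   0.00319524]
rmax 0.020858560730946683 needle ang 24.566348869876887 line 24.658514
15 [ 288   28   53  130 1189] [318.14213625 108.23212784]
21 [223  48  22  20 235] [233.83829787  57.50212766]
zero ang 61.524251849567314 0.024356413863126685 243
circ ((0.6253571510314941, -0.04008713737130165), (0.05728122219443321, 0.058760277926921844), 92.28388977050781)
```

```bash

python3 -m crank '[{"claw":-1,"dx":0,"dy":0,"dz":0,"ax":0,"ay":0,"az":0},{"claw":-1,"dx":0,"dy":0,"dz":0,"ax":0,"ay":0,"az":0},{"claw":-1,"dx":0,"dy":0,"dz":0,"ax":0,"ay":0,"az":0},{"claw":-1,"dx":-0.05,"dy":0,"dz":-0.1,"ax":0,"ay":0,"az":0},{"claw":-1,"dx":-0.1,"dy":0,"dz":-0.7,"ax":0,"ay":0,"az":0},{"claw":-1,"dx":0,"dy":0,"dz":-0.9,"ax":0,"ay":0,"az":0},{"claw":-1,"dx":0,"dy":0,"dz":-0.9,"ax":0,"ay":0,"az":0},{"claw":-1,"dx":0,"dy":0,"dz":-0.9,"ax":0,"ay":0,"az":-0.6}]' 15
python3 -m crank '[{"claw":-1,"dx":0,"dy":0,"dz":0,"ax":0,"ay":0,"az":-0.8},{"claw":-1,"dx":0,"dy":0,"dz":0,"ax":0,"ay":0,"az":-0.8},{"claw":-1,"dx":0,"dy":0,"dz":0,"ax":0,"ay":0,"az":-0.8},{"claw":-1,"dx":0,"dy":0,"dz":0,"ax":0,"ay":0,"az":0}]'
python3 -c "
from h import *
tell((.6252,-.0400,.155,np.radians(24)),(.6252,-.0400,.1155,np.radians(24)))"
```

```text
time: 11.68
ee_pos: [0.5443, -0.0485, 0.1601]
eef_rot: [0.997, 0.08, 0.0, 0.0]
ft_force: [-0.1, 0.8, -0.8]
width: 0.0652
grip_force: 0.0
time: 12.02
ee_pos: [0.5446, -0.0483, 0.1592]
eef_rot: [0.978, 0.207, 0.001, -0.0]
ft_force: [-0.5, 0.2, -0.3]
width: 0.0853
grip_force: 0.0
t 12.02 p [ 0.5446 -0.0483  0.1592] yaw 0.4162 tilt [0.0011 0.0004] F [-0.52  0.23 -0.29] w 0.0853 j7 -1.02
 shift [2.57 0.83 0.14]  turn [ 0.   -0.01 -0.03]
 shift [0.   0.   1.32]  turn [0. 0. 0.]
```

```bash

python3 -m crank '[{"claw":-1,"dx":0.64,"dy":0.21,"dz":0,"ax":0,"ay":0,"az":0},{"claw":-1,"dx":0.64,"dy":0.21,"dz":0,"ax":0,"ay":0,"az":0},{"claw":-1,"dx":0.64,"dy":0.21,"dz":0,"ax":0,"ay":0,"az":0},{"claw":-1,"dx":0.65,"dy":0.2,"dz":0,"ax":0,"ay":0,"az":0},{"claw":-1,"dx":0,"dy":0,"dz":0.1,"ax":0,"ay":0,"az":0},{"claw":-1,"dx":0,"dy":0,"dz":0,"ax":0,"ay":0,"az":0}]'
python3 -m crank '[{"claw":-1,"dx":0,"dy":0,"dz":0.5,"ax":0,"ay":0,"az":0},{"claw":-1,"dx":0,"dy":0,"dz":0.5,"ax":0,"ay":0,"az":0},{"claw":-1,"dx":0,"dy":0,"dz":0.36,"ax":0,"ay":0,"az":0},{"claw":-1,"dx":0,"dy":0,"dz":0,"ax":0,"ay":0,"az":0}]'
python3 -c "
from h import *
tell((.6252,-.0400,.1155,np.radians(24)))"
```

```text
time: 12.52
ee_pos: [0.6252, -0.0402, 0.1547]
eef_rot: [0.979, 0.204, -0.001, 0.0]
ft_force: [-0.4, -0.1, -0.9]
width: 0.0872
grip_force: 0.0
time: 12.85
ee_pos: [0.6231, -0.0402, 0.1127]
eef_rot: [0.979, 0.204, -0.002, -0.0]
ft_force: [-1.5, 0.7, 0.2]
width: 0.0871
grip_force: 0.0
t 12.85 p [ 0.6231 -0.0402  0.1127] yaw 0.411 tilt [-0.0036 -0.    ] F [-1.46  0.73  0.18] w 0.0871 j7 -0.97
 shift [ 0.07  0.02 -0.09]  turn [-0.01  0.03 -0.08]
```

```bash

python3 -m crank '[{"claw":-1,"dx":0,"dy":0,"dz":0,"ax":0,"ay":0,"az":0},{"claw":-1,"dx":0,"dy":0,"dz":0,"ax":0,"ay":0,"az":0}]' >/dev/null
python3 -c "
from h import *
tell((.6252,-.0400,.1155,np.radians(24)))"
```

```text
t 13.02 p [ 0.6252 -0.0403  0.1157] yaw 0.4117 tilt [0.001  0.0001] F [ 0.25  0.47 -0.65] w 0.0873 j7 -0.97
 shift [ 0.   -0.01  0.01]  turn [ 0.   -0.01 -0.07]
```

```bash

python3 -m crank '[{"claw":0.4,"dx":0,"dy":0,"dz":0,"ax":0,"ay":0,"az":0},{"claw":0.4,"dx":0,"dy":0,"dz":0,"ax":0,"ay":0,"az":0},{"claw":0.4,"dx":0,"dy":0,"dz":0,"ax":0,"ay":0,"az":0},{"claw":0.4,"dx":0,"dy":0,"dz":0,"ax":0,"ay":0,"az":0},{"claw":0.4,"dx":0,"dy":0,"dz":0,"ax":0,"ay":0,"az":0},{"claw":0.4,"dx":0,"dy":0,"dz":0,"ax":0,"ay":0,"az":0},{"claw":0.4,"dx":0,"dy":0,"dz":0,"ax":0,"ay":0,"az":0},{"claw":0.4,"dx":0,"dy":0,"dz":0,"ax":0,"ay":0,"az":0}]' 15
python3 -c "
from h import *
tell((.6252,-.0400,.1155,np.radians(23.6-36.9)))"
```

```text
time: 13.68
ee_pos: [0.6251, -0.0401, 0.115]
eef_rot: [0.979, 0.205, 0.0, -0.0]
ft_force: [-1.2, 0.2, 3.0]
width: 0.0614
grip_force: 15.0
t 13.68 p [ 0.6251 -0.0401  0.115 ] yaw 0.4124 tilt [0.0001 0.0003] F [-1.15  0.17  2.97] w 0.0614 j7 -0.96
 shift [ 0.   -0.   -0.02]  turn [-0.   -0.    6.15]
```

```bash

python3 -m crank '[{"claw":0.4,"dx":0,"dy":0,"dz":0,"ax":0,"ay":0,"az":0.4},{"claw":0.4,"dx":0,"dy":0,"dz":0,"ax":0,"ay":0,"az":0.9},{"claw":0.4,"dx":0,"dy":0,"dz":0,"ax":0,"ay":0,"az":0.9},{"claw":0.4,"dx":0,"dy":0,"dz":0,"ax":0,"ay":0,"az":0.9},{"claw":0.4,"dx":0,"dy":0,"dz":0,"ax":0,"ay":0,"az":0.9},{"claw":0.4,"dx":0,"dy":0,"dz":0,"ax":0,"ay":0,"az":0.9},{"claw":0.4,"dx":0,"dy":0,"dz":0,"ax":0,"ay":0,"az":0.9},{"claw":0.4,"dx":0,"dy":0,"dz":0,"ax":0,"ay":0,"az":0.35}]'
python3 -m crank '[{"claw":0.4,"dx":0,"dy":0,"dz":0,"ax":0,"ay":0,"az":0},{"claw":0.4,"dx":0,"dy":0,"dz":0,"ax":0,"ay":0,"az":0}]'
python3 -c "
from h import *
tell((.6252,-.0400,.1155,np.radians(23.6-36.9)))
snap('wrist','w5.png')"
```

```text
time: 14.35
ee_pos: [0.6251, -0.0404, 0.115]
eef_rot: [0.993, -0.118, 0.0, 0.0]
ft_force: [-2.1, -0.8, 2.7]
width: 0.0614
grip_force: 15.0
time: 14.52
ee_pos: [0.6251, -0.0404, 0.115]
eef_rot: [0.993, -0.115, 0.0, 0.0]
ft_force: [-0.9, 0.2, 2.7]
width: 0.0613
grip_force: 15.0
t 14.52 p [ 0.6251 -0.0404  0.115 ] yaw -0.2303 tilt [ 0.0002 -0.0003] F [-0.9   0.2   2.72] w 0.0613 j7 -1.55
 shift [ 0.   -0.01 -0.02]  turn [ 0.   -0.    0.02]
```

View pics/w5.png

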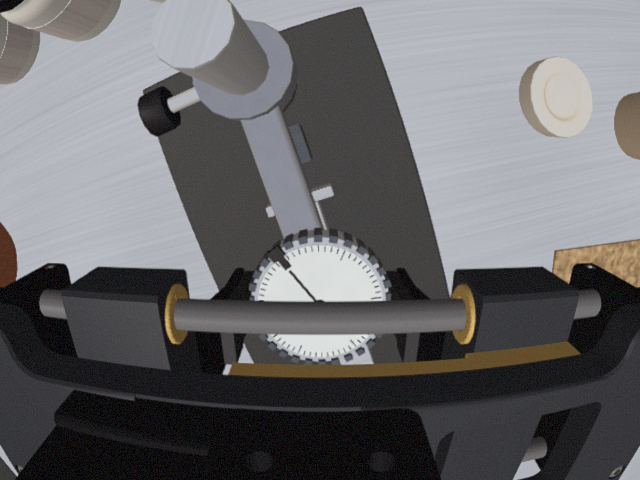

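The picture shows the needle running straight to the zero bar at (281,258) with the bezel held. I'll let go, lift, and measure numerically from above.

```bash
cat >> h.py <<'E'
def dial(c,s,C=(.6252,-.0400)):
    v=cv2.cvtColor(c['color'],cv2.COLOR_RGB2GRAY).astype(np.float32); th=np.radians(np.arange(0,360,.5)); out=[]
    for rs,z,win in((np.arange(.0135,.0195,.0005),.12,3),(np.arange(.0225,.026,.0005),.118,13)):
        U=np.array([[wproj(c,s,(C[0]+q*np.cos(t),C[1]+q*np.sin(t),z)) for t in th] for q in rs],np.float32)
        g=cv2.remap(v,U[...,0].copy(),U[...,1].copy(),cv2.INTER_LINEAR,borderValue=255).mean(0); w=np.clip(160-g,0,None)
        f=np.convolve(np.r_[w[-20:],w,w[:20]],np.ones(win)/win,'same')[20:-20]; i=f.argmax(); k=np.arange(i-10,i+11)
        out.append((np.sum(w[k%720]*k*.5)/w[k%720].sum(),f.max()))
    return out
E
python3 -m crank '[{"claw":-1,"dx":0,"dy":0,"dz":0,"ax":0,"ay":0,"az":0},{"claw":-1,"dx":0,"dy":0,"dz":0,"ax":0,"ay":0,"az":0},{"claw":-1,"dx":0,"dy":0,"dz":0,"ax":0,"ay":0,"az":0},{"claw":-1,"dx":0,"dy":0,"dz":-0.1,"ax":0,"ay":0,"az":0},{"claw":-1,"dx":0,"dy":0,"dz":-0.5,"ax":0,"ay":0,"az":0},{"claw":-1,"dx":0,"dy":0,"dz":-0.8,"ax":0,"ay":0,"az":0},{"claw":-1,"dx":0,"dy":0,"dz":0,"ax":0,"ay":0,"az":0}]'
python3 -c "
from h import *
tell((*st(-.0775),.16,SY))
print(dial(dict(np.load('pics/w4.npz')),dict(np.load('pics/s4.npz'))))"
```

```text
time: 15.15
ee_pos: [0.6269, -0.0407, 0.161]
eef_rot: [0.993, -0.116, 0.003, -0.0]
ft_force: [1.1, -0.4, 0.6]
width: 0.0863
grip_force: 0.0
t 15.15 p [ 0.6269 -0.0407  0.161 ] yaw -0.2318 tilt [0.0052 0.0003] F [ 1.14 -0.4   0.59] w 0.0863 j7 -1.57
 shift [-2.51  0.84  0.02]  turn [-0.01 -0.05 -3.15]
[(np.float64(26.084818476685516), np.float64(119.01258341471353)), (np.float64(62.037819451498564), np.float64(113.86771392822267))]
```

```bash

python3 -m crank '[{"claw":-1,"dx":-0.6,"dy":0.21,"dz":0,"ax":0,"ay":0,"az":0},{"claw":-1,"dx":-0.65,"dy":0.21,"dz":0,"ax":0,"ay":0,"az":0},{"claw":-1,"dx":-0.65,"dy":0.21,"dz":0,"ax":0,"ay":0,"az":0},{"claw":-1,"dx":-0.61,"dy":0.21,"dz":0,"ax":0,"ay":0,"az":0},{"claw":-1,"dx":0,"dy":0,"dz":0,"ax":0,"ay":0,"az":-1},{"claw":-1,"dx":0,"dy":0,"dz":0,"ax":0,"ay":0,"az":-1},{"claw":-1,"dx":0,"dy":0,"dz":0,"ax":0,"ay":0,"az":-1},{"claw":-1,"dx":0,"dy":0,"dz":0,"ax":0,"ay":0,"az":-0.15}]' >/dev/null
python3 -m crank '[{"claw":-1,"dx":0,"dy":0,"dz":0,"ax":0,"ay":0,"az":0},{"claw":-1,"dx":0,"dy":0,"dz":0,"ax":0,"ay":0,"az":0}]'
python3 -c "
from h import *
tell((*st(-.0775),.16,SY),(*st(-.0775),.0535,SY))
s=r.read_state(); c=snap('wrist','w6.png')
for C in((.6252,-.04),(.625,-.03986),(.6250,-.0404)): print(np.round(dial(c,s,C),2).tolist(),np.round(dial(dict(np.load('pics/w4.npz')),dict(np.load('pics/s4.npz')),C),2).tolist(), wproj(c,s,(*C,.12)))
u,v=map(int,wproj(c,s,(.6252,-.04,.119))); print(u,v)
cv2.imwrite('pics/w6c.png',cv2.resize(c['color'][max(v-80,0):v+80,u-80:u+80],None,fx=3.5,fy=3.5,interpolation=cv2.INTER_CUBIC)[:,:,::-1])
"
```

```text
time: 15.98
ee_pos: [0.546, -0.0475, 0.1568]
eef_rot: [0.999, 0.047, 0.0, -0.0]
ft_force: [0.6, 0.4, 0.4]
width: 0.087
grip_force: 0.0
t 15.98 p [ 0.546  -0.0475  0.1568] yaw 0.0948 tilt [0.0001 0.0001] F [0.64 0.39 0.42] w 0.087 j7 -1.31
 shift [ 0.06  0.02 -0.11]  turn [-0.   -0.   -0.04]
 shift [0.   0.   3.55]  turn [0. 0. 0.]
[[25.76, 72.23], [25.17, 107.56]] [[26.08, 119.01], [62.04, 113.87]] (np.float64(320.75619058227977), np.float64(120.72875068515081))
[[25.02, 73.01], [24.67, 106.68]] [[25.35, 119.11], [61.47, 113.98]] (np.float64(320.4386277423726), np.float64(121.09561590443434))
[[26.76, 70.68], [25.85, 103.29]] [[27.07, 118.4], [62.07, 100.45]] (np.float64(321.51766429085404), np.float64(121.1965758846594))
320 120
```

View pics/w6c.png

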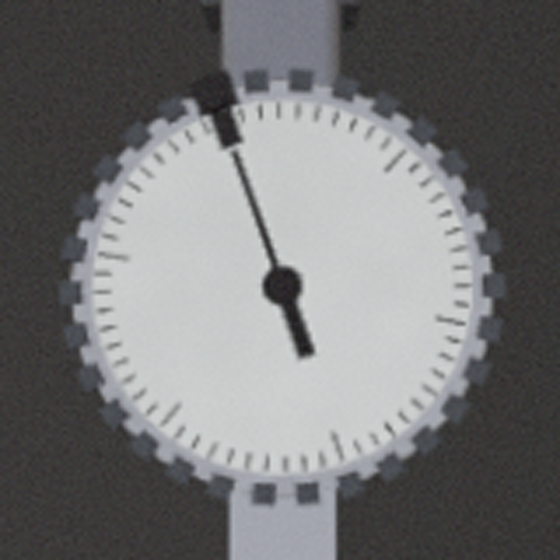

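The crop shows the needle and zero bar in line, and the measured difference is under 1°. Now I'll grip the master and draw it straight out.

```bash

python3 -m crank '[{"claw":-1,"dx":0.05,"dy":0.02,"dz":0.7,"ax":0,"ay":0,"az":-0.03},{"claw":-1,"dx":0,"dy":0,"dz":0.8,"ax":0,"ay":0,"az":0},{"claw":-1,"dx":0,"dy":0,"dz":0.8,"ax":0,"ay":0,"az":0},{"claw":0.2,"dx":0,"dy":0,"dz":0.7,"ax":0,"ay":0,"az":0},{"claw":0.2,"dx":0,"dy":0,"dz":0.3,"ax":0,"ay":0,"az":0},{"claw":0.4,"dx":0,"dy":0,"dz":0.12,"ax":0,"ay":0,"az":0},{"claw":0.9,"dx":0,"dy":0,"dz":0,"ax":0,"ay":0,"az":0},{"claw":0.9,"dx":0,"dy":0,"dz":0,"ax":0,"ay":0,"az":0}]' 15
python3 -m crank '[{"claw":0.9,"dx":0,"dy":0,"dz":0,"ax":0,"ay":0,"az":0},{"claw":0.9,"dx":0,"dy":0,"dz":0,"ax":0,"ay":0,"az":0},{"claw":0.9,"dx":0,"dy":0,"dz":0,"ax":0,"ay":0,"az":0},{"claw":0.9,"dx":0,"dy":0,"dz":0,"ax":0,"ay":0,"az":0},{"claw":0.9,"dx":0,"dy":0,"dz":0,"ax":0,"ay":0,"az":0},{"claw":0.9,"dx":0,"dy":0,"dz":0,"ax":0,"ay":0,"az":0},{"claw":0.9,"dx":0,"dy":0,"dz":0,"ax":0,"ay":0,"az":0},{"claw":0.9,"dx":0,"dy":0,"dz":0,"ax":0,"ay":0,"az":0}]'
python3 -m crank '[{"claw":0.9,"dx":-0.05,"dy":0,"dz":-0.004,"ax":0,"ay":0,"az":0},{"claw":0.9,"dx":-0.1,"dy":0,"dz":0,"ax":0,"ay":0,"az":0}]'
python3 -c "
from h import *
tell((*st(-.156),.0537,SY))"
```

```text
time: 16.7
ee_pos: [0.5482, -0.048, 0.0552]
eef_rot: [0.999, 0.05, 0.001, 0.0]
ft_force: [-0.1, 0.1, 0.1]
width: 0.0619
grip_force: 0.0
time: 17.37
ee_pos: [0.5475, -0.0479, 0.0543]
eef_rot: [0.999, 0.051, 0.0, -0.0]
ft_force: [-0.8, 0.3, 2.0]
width: 0.02
grip_force: 15.0
time: 17.53
ee_pos: [0.5434, -0.0482, 0.0543]
eef_rot: [0.999, 0.051, 0.0, 0.0]
ft_force: [2.6, 0.8, -1.5]
width: 0.0198
grip_force: 15.0
t 17.53 p [ 0.5434 -0.0482  0.0543] yaw 0.1016 tilt [ 0.0009 -0.0001] F [ 2.56  0.82 -1.53] w 0.0198 j7 -1.22
 shift [-2.47 -0.    0.02]  turn [ 0.   -0.01  0.03]
```

```bash

python3 -m crank '[{"claw":0.9,"dx":-0.2,"dy":0,"dz":0,"ax":0,"ay":0,"az":0},{"claw":0.9,"dx":-0.2,"dy":0,"dz":0,"ax":0,"ay":0,"az":0},{"claw":0.9,"dx":-0.2,"dy":0,"dz":0,"ax":0,"ay":0,"az":0},{"claw":0.9,"dx":-0.2,"dy":0,"dz":0,"ax":0,"ay":0,"az":0},{"claw":0.9,"dx":-0.2,"dy":0,"dz":0,"ax":0,"ay":0,"az":0},{"claw":0.9,"dx":-0.2,"dy":0,"dz":0,"ax":0,"ay":0,"az":0}]'
python3 -m crank '[{"claw":0.9,"dx":-0.25,"dy":0,"dz":0,"ax":0,"ay":0,"az":0},{"claw":0.9,"dx":-0.25,"dy":0,"dz":0,"ax":0,"ay":0,"az":0},{"claw":0.9,"dx":-0.25,"dy":0,"dz":0,"ax":0,"ay":0,"az":0},{"claw":0.9,"dx":-0.25,"dy":0,"dz":0,"ax":0,"ay":0,"az":0},{"claw":0.9,"dx":-0.25,"dy":0,"dz":0,"ax":0,"ay":0,"az":0},{"claw":0.9,"dx":0,"dy":0,"dz":0,"ax":0,"ay":0,"az":0}]'
python3 -m crank '[{"claw":0.3,"dx":0,"dy":0,"dz":0,"ax":0,"ay":0,"az":0},{"claw":0.3,"dx":0,"dy":0,"dz":0,"ax":0,"ay":0,"az":0},{"claw":0.3,"dx":0,"dy":0,"dz":0,"ax":0,"ay":0,"az":0},{"claw":0.3,"dx":0,"dy":0,"dz":0,"ax":0,"ay":0,"az":0}]'
python3 -c "
from h import *
tell()"
```

```text
time: 18.03
ee_pos: [0.5063, -0.0521, 0.0543]
eef_rot: [0.999, 0.051, -0.0, -0.0]
ft_force: [1.0, -0.3, 0.7]
width: 0.0199
grip_force: 15.0
time: 18.53
ee_pos: [0.4684, -0.0559, 0.0543]
eef_rot: [0.999, 0.05, -0.0, -0.0]
ft_force: [-0.4, -1.0, -1.4]
width: 0.0201
grip_force: 15.0
time: 18.87
ee_pos: [0.4701, -0.0558, 0.0543]
eef_rot: [0.999, 0.051, -0.0, 0.0]
ft_force: [0.4, 0.1, -1.2]
width: 0.0297
grip_force: 0.0
t 18.87 p [ 0.4701 -0.0558  0.0543] yaw 0.1014 tilt [-0.0001 -0.0002] F [ 0.44  0.09 -1.23] w 0.0297 j7 -1.28
```

```bash

python3 -m crank '[{"claw":0.2,"dx":0.4,"dy":0,"dz":0,"ax":0,"ay":0,"az":0},{"claw":0.2,"dx":0.5,"dy":0,"dz":0,"ax":0,"ay":0,"az":0},{"claw":0.2,"dx":0.5,"dy":0,"dz":0,"ax":0,"ay":0,"az":0},{"claw":0.2,"dx":0.3,"dy":0,"dz":0,"ax":0,"ay":0,"az":0},{"claw":0.9,"dx":0,"dy":0,"dz":0,"ax":0,"ay":0,"az":0},{"claw":0.9,"dx":0,"dy":0,"dz":0,"ax":0,"ay":0,"az":0},{"claw":0.9,"dx":0,"dy":0,"dz":0,"ax":0,"ay":0,"az":0},{"claw":0.9,"dx":0,"dy":0,"dz":0,"ax":0,"ay":0,"az":0}]' 25
python3 -m crank '[{"claw":0.9,"dx":0,"dy":0,"dz":0,"ax":0,"ay":0,"az":0},{"claw":0.9,"dx":0,"dy":0,"dz":0,"ax":0,"ay":0,"az":0},{"claw":0.9,"dx":0,"dy":0,"dz":0,"ax":0,"ay":0,"az":0},{"claw":0.9,"dx":0,"dy":0,"dz":-0.2,"ax":0,"ay":0,"az":0},{"claw":0.9,"dx":0,"dy":0,"dz":-0.5,"ax":0,"ay":0,"az":0},{"claw":0.9,"dx":0,"dy":0,"dz":-0.5,"ax":0,"ay":0,"az":0}]'
python3 -c "
from h import *
tell((.4625,-.285,.09,.1014),(.4625,-.285,.0195,-.1475))"
```

```text
time: 19.53
ee_pos: [0.5197, -0.0508, 0.0541]
eef_rot: [0.999, 0.05, -0.0, -0.0]
ft_force: [-0.4, -0.7, -1.8]
width: 0.0197
grip_force: 25.0
time: 20.03
ee_pos: [0.52, -0.0507, 0.0906]
eef_rot: [0.999, 0.051, -0.001, 0.0]
ft_force: [0.3, 0.4, -4.1]
width: 0.0197
grip_force: 25.0
t 20.03 p [ 0.52   -0.0507  0.0906] yaw 0.1012 tilt [-0.0016 -0.0003] F [ 0.26  0.44 -4.1 ] w 0.0197 j7 -1.27
 shift [-2.69  7.58  0.03]  turn [ 0.    0.02 -0.  ]
 shift [0.   0.   2.35]  turn [0.   0.   2.38]
```

```bash

python3 -m crank '[{"claw":0.9,"dx":-0.6,"dy":0.4,"dz":0,"ax":0,"ay":0,"az":0},{"claw":0.9,"dx":-0.6,"dy":0.7,"dz":0,"ax":0,"ay":0,"az":0},{"claw":0.9,"dx":-0.4,"dy":1,"dz":0,"ax":0,"ay":0,"az":0},{"claw":0.9,"dx":-0.3,"dy":1,"dz":0,"ax":0,"ay":0,"az":0},{"claw":0.9,"dx":-0.3,"dy":1,"dz":0,"ax":0,"ay":0,"az":0},{"claw":0.9,"dx":-0.2,"dy":1,"dz":0,"ax":0,"ay":0,"az":0},{"claw":0.9,"dx":-0.2,"dy":1,"dz":0,"ax":0,"ay":0,"az":0},{"claw":0.9,"dx":-0.1,"dy":1,"dz":0,"ax":0,"ay":0,"az":0}]' >/dev/null
python3 -m crank '[{"claw":0.9,"dx":0,"dy":0.48,"dz":0,"ax":0,"ay":0,"az":0},{"claw":0.9,"dx":0,"dy":0,"dz":0.4,"ax":0,"ay":0,"az":0.8},{"claw":0.9,"dx":0,"dy":0,"dz":0.5,"ax":0,"ay":0,"az":0.8},{"claw":0.9,"dx":0,"dy":0,"dz":0.5,"ax":0,"ay":0,"az":0.78},{"claw":0.9,"dx":0,"dy":0,"dz":0.4,"ax":0,"ay":0,"az":0},{"claw":0.9,"dx":0,"dy":0,"dz":0.2,"ax":0,"ay":0,"az":0},{"claw":0.9,"dx":0,"dy":0,"dz":0,"ax":0,"ay":0,"az":0},{"claw":0.9,"dx":0,"dy":0,"dz":0,"ax":0,"ay":0,"az":0}]'
python3 -c "
from h import *
tell((.4625,-.285,.0188,-.1475))"
```

```text
time: 21.37
ee_pos: [0.4631, -0.2851, 0.0306]
eef_rot: [0.997, -0.073, -0.0, -0.0]
ft_force: [0.0, 0.6, -3.6]
width: 0.0197
grip_force: 25.0
t 21.37 p [ 0.4631 -0.2851  0.0306] yaw -0.1459 tilt [-0.0001  0.    ] F [ 0.05  0.59 -3.64] w 0.0197 j7 -0.91
 shift [-0.02  0.    0.39]  turn [-0.    0.    0.02]
```

```bash

python3 -m crank '[{"claw":0.9,"dx":0,"dy":0,"dz":0.2,"ax":0,"ay":0,"az":0},{"claw":0.9,"dx":0,"dy":0,"dz":0.13,"ax":0,"ay":0,"az":0},{"claw":0.9,"dx":0,"dy":0,"dz":0.03,"ax":0,"ay":0,"az":0},{"claw":0.9,"dx":0,"dy":0,"dz":0.02,"ax":0,"ay":0,"az":0}]'
python3 -m crank '[{"claw":0.9,"dx":0,"dy":0,"dz":0.02,"ax":0,"ay":0,"az":0},{"claw":0.9,"dx":0,"dy":0,"dz":0,"ax":0,"ay":0,"az":0}]'
```

```text
time: 21.7
ee_pos: [0.463, -0.285, 0.0188]
eef_rot: [0.997, -0.074, -0.0, -0.0]
ft_force: [0.3, 1.6, -4.9]
width: 0.0199
grip_force: 25.0
time: 21.87
ee_pos: [0.4631, -0.2851, 0.0184]
eef_rot: [0.997, -0.074, 0.0, -0.0]
ft_force: [0.0, 0.1, -3.2]
width: 0.0199
grip_force: 25.0
```

```bash

python3 -m crank '[{"claw":0.9,"dx":0,"dy":0,"dz":0.015,"ax":0,"ay":0,"az":0},{"claw":0,"dx":0,"dy":0,"dz":0,"ax":0,"ay":0,"az":0},{"claw":0,"dx":0,"dy":0,"dz":0,"ax":0,"ay":0,"az":0},{"claw":0,"dx":0,"dy":0,"dz":0,"ax":0,"ay":0,"az":0},{"claw":-1,"dx":0,"dy":0,"dz":-0.2,"ax":0,"ay":0,"az":0},{"claw":-1,"dx":0,"dy":0,"dz":-0.8,"ax":0,"ay":0,"az":0},{"claw":-1,"dx":0,"dy":0,"dz":-1,"ax":0,"ay":0,"az":0},{"claw":-1,"dx":0,"dy":0,"dz":-1,"ax":0,"ay":0,"az":0}]' 20
python3 -m crank '[{"claw":-1,"dx":0,"dy":0,"dz":-1,"ax":0,"ay":0,"az":0.6},{"claw":-1,"dx":0,"dy":0,"dz":0,"ax":0,"ay":0,"az":0.5}]'
python3 -c "
from h import *
tell((.4653,.239,.15,-.256),(.4653,.239,.027,-.256))"
```

```text
time: 22.53
ee_pos: [0.4624, -0.2852, 0.1091]
eef_rot: [0.997, -0.074, -0.001, 0.0]
ft_force: [1.4, -1.0, 0.4]
width: 0.0587
grip_force: 0.0
time: 22.7
ee_pos: [0.4652, -0.287, 0.1436]
eef_rot: [0.991, -0.133, 0.004, 0.001]
ft_force: [1.5, -0.1, 0.2]
width: 0.072
grip_force: 0.0
t 22.7 p [ 0.4652 -0.287   0.1436] yaw -0.267 tilt [ 0.0074 -0.0021] F [ 1.46 -0.1   0.24] w 0.072 j7 -1.13
 shift [ -4.62 -16.91  -0.25]  turn [ 0.   -0.07 -0.1 ]
 shift [0.  0.  4.1]  turn [0. 0. 0.]
```

```bash

python3 -m crank '[{"claw":-1,"dx":-0.26,"dy":-0.94,"dz":0,"ax":0,"ay":0,"az":0},{"claw":-1,"dx":-0.26,"dy":-0.94,"dz":0,"ax":0,"ay":0,"az":0},{"claw":-1,"dx":-0.26,"dy":-0.94,"dz":0,"ax":0,"ay":0,"az":0},{"claw":-1,"dx":-0.26,"dy":-0.94,"dz":0,"ax":0,"ay":0,"az":0},{"claw":-1,"dx":-0.26,"dy":-0.94,"dz":0,"ax":0,"ay":0,"az":0},{"claw":-1,"dx":-0.26,"dy":-0.94,"dz":0,"ax":0,"ay":0,"az":0},{"claw":-1,"dx":-0.26,"dy":-0.94,"dz":0,"ax":0,"ay":0,"az":0},{"claw":-1,"dx":-0.26,"dy":-0.94,"dz":0,"ax":0,"ay":0,"az":0}]' >/dev/null
python3 -m crank '[{"claw":-1,"dx":-0.26,"dy":-0.94,"dz":0,"ax":0,"ay":0,"az":0},{"claw":-1,"dx":-0.26,"dy":-0.94,"dz":0,"ax":0,"ay":0,"az":0},{"claw":-1,"dx":-0.26,"dy":-0.94,"dz":0,"ax":0,"ay":0,"az":0},{"claw":-1,"dx":-0.26,"dy":-0.94,"dz":0,"ax":0,"ay":0,"az":0},{"claw":-1,"dx":-0.26,"dy":-0.94,"dz":0,"ax":0,"ay":0,"az":0},{"claw":-1,"dx":-0.26,"dy":-0.94,"dz":0,"ax":0,"ay":0,"az":0},{"claw":-1,"dx":-0.26,"dy":-0.94,"dz":0,"ax":0,"ay":0,"az":0},{"claw":-1,"dx":-0.26,"dy":-0.94,"dz":0,"ax":0,"ay":0,"az":0}]' >/dev/null
python3 -m crank '[{"claw":-1,"dx":-0.26,"dy":-0.94,"dz":0,"ax":0,"ay":0,"az":0},{"claw":-1,"dx":-0.2,"dy":-0.9,"dz":0,"ax":0,"ay":0,"az":0},{"claw":-1,"dx":0,"dy":0,"dz":0.5,"ax":0,"ay":0,"az":0},{"claw":-1,"dx":0,"dy":0,"dz":0,"ax":0,"ay":0,"az":0},{"claw":-1,"dx":0,"dy":0,"dz":0,"ax":0,"ay":0,"az":0}]' 
python3 -c "
from h import *
tell((.4653,.239,.08,-.256),(.4653,.239,.027,-.256))
s=r.read_state(); c=snap('wrist','w7.png'); im=c['color']; h=cv2.cvtColor(im,cv2.COLOR_RGB2HSV)
m=((h[...,0]<14)&(h[...,1]>100)&(h[...,2]>60)).astype(np.uint8); n,l,S,ce=cv2.connectedComponentsWithStats(m)
for k in range(1,n):
    if S[k,4]>150: print(S[k],ce[k])
print(wproj(c,s,(.4653,.239,.0355)),wproj(c,s,(.4653+.062*np.cos(.256),.239-.062*np.sin(.256),.0355)))
"
```

```text
time: 24.45
ee_pos: [0.4607, 0.239, 0.1228]
eef_rot: [0.991, -0.132, -0.0, 0.001]
ft_force: [-0.5, -0.2, 0.9]
width: 0.0872
grip_force: 0.0
t 24.45 p [0.4607 0.239  0.1228] yaw -0.2638 tilt [-0.0008 -0.0014] F [-0.46 -0.24  0.88] w 0.0872 j7 -2.29
 shift [ 0.15 -0.04  1.43]  turn [ 0.02  0.   -0.07]
 shift [0.   0.   1.77]  turn [0. 0. 0.]
[  93    0  131   31 2926] [155.4429255  12.234108 ]
[ 291  145   47  157 6961] [314.26504813 221.74428961]
(np.float64(318.76010013051297), np.float64(238.69385204997528)) (np.float64(317.8894301192073), np.float64(144.5459042073125))
```

```bash

python3 -m crank '[{"claw":-1,"dx":0.15,"dy":-0.1,"dz":0.5,"ax":0,"ay":0,"az":-0.07},{"claw":-1,"dx":0,"dy":0,"dz":0.8,"ax":0,"ay":0,"az":0},{"claw":-1,"dx":0,"dy":0,"dz":0.8,"ax":0,"ay":0,"az":0},{"claw":-1,"dx":0,"dy":0,"dz":0.6,"ax":0,"ay":0,"az":0},{"claw":-1,"dx":0,"dy":0,"dz":0.3,"ax":0,"ay":0,"az":0},{"claw":0.1,"dx":0,"dy":0,"dz":0.18,"ax":0,"ay":0,"az":0},{"claw":0.8,"dx":0,"dy":0,"dz":0,"ax":0,"ay":0,"az":0},{"claw":0.8,"dx":0,"dy":0,"dz":0,"ax":0,"ay":0,"az":0}]'
python3 -m crank '[{"claw":0.8,"dx":0,"dy":0,"dz":0,"ax":0,"ay":0,"az":0},{"claw":0.8,"dx":0,"dy":0,"dz":0,"ax":0,"ay":0,"az":0},{"claw":0.8,"dx":0,"dy":0,"dz":0,"ax":0,"ay":0,"az":0},{"claw":0.8,"dx":0,"dy":0,"dz":0,"ax":0,"ay":0,"az":0},{"claw":0.8,"dx":0,"dy":0,"dz":0,"ax":0,"ay":0,"az":0},{"claw":0.8,"dx":0,"dy":0,"dz":0,"ax":0,"ay":0,"az":0},{"claw":0.8,"dx":0,"dy":0,"dz":0,"ax":0,"ay":0,"az":0},{"claw":0.8,"dx":0,"dy":0,"dz":0,"ax":0,"ay":0,"az":0}]' 18
python3 -c "
from h import *
tell((.4653,.239,.027,-.256))"
```

```text
time: 25.17
ee_pos: [0.4668, 0.2417, 0.0286]
eef_rot: [0.992, -0.128, 0.0, -0.0]
ft_force: [0.0, 0.6, -0.0]
width: 0.0741
grip_force: 0.0
time: 25.83
ee_pos: [0.466, 0.2417, 0.0275]
eef_rot: [0.992, -0.128, -0.0, -0.0]
ft_force: [-1.0, -0.3, 1.3]
width: 0.0299
grip_force: 18.0
t 25.83 p [0.466  0.2417 0.0275] yaw -0.2558 tilt [-0.0001  0.    ] F [-1.01 -0.3   1.34] w 0.0299 j7 -2.19
 shift [-0.    0.09  0.02]  turn [-0.  0.  0.]
```

```bash

python3 -m crank '[{"claw":0.8,"dx":0,"dy":0,"dz":-0.3,"ax":0,"ay":0,"az":0},{"claw":0.8,"dx":0,"dy":0,"dz":-0.8,"ax":0,"ay":0,"az":0},{"claw":0.8,"dx":0,"dy":0,"dz":-0.9,"ax":0,"ay":0,"az":0},{"claw":0.8,"dx":0,"dy":0,"dz":-0.5,"ax":0,"ay":0,"az":-0.85},{"claw":0.8,"dx":0,"dy":0,"dz":0,"ax":0,"ay":0,"az":-0.85},{"claw":0.8,"dx":0,"dy":0,"dz":0,"ax":0,"ay":0,"az":-0.85},{"claw":0.8,"dx":0,"dy":0,"dz":0,"ax":0,"ay":0,"az":-0.84},{"claw":0.8,"dx":0,"dy":0,"dz":0,"ax":0,"ay":0,"az":0}]'
python3 -c "
from h import *
tell((*st(-.1),.1,SY),(*st(-.1),.0562,SY))"
```

```text
time: 26.5
ee_pos: [0.466, 0.2416, 0.103]
eef_rot: [0.999, 0.052, 0.0, -0.0]
ft_force: [-0.1, -0.1, -1.2]
width: 0.0302
grip_force: 18.0
t 26.5 p [0.466  0.2416 0.103 ] yaw 0.1032 tilt [0.0001 0.0003] F [-0.1  -0.13 -1.23] w 0.0302 j7 -1.91
 shift [0.97 9.88 0.1 ]  turn [-0.   -0.    0.04]
 shift [0.   0.   1.46]  turn [0. 0. 0.]
```

```bash

python3 -m crank '[{"claw":0.8,"dx":0.05,"dy":0.6,"dz":0,"ax":0,"ay":0,"az":0.04},{"claw":0.8,"dx":0.1,"dy":1,"dz":0,"ax":0,"ay":0,"az":0},{"claw":0.8,"dx":0.1,"dy":1,"dz":0,"ax":0,"ay":0,"az":0},{"claw":0.8,"dx":0.1,"dy":1,"dz":0,"ax":0,"ay":0,"az":0},{"claw":0.8,"dx":0.1,"dy":1,"dz":0,"ax":0,"ay":0,"az":0},{"claw":0.8,"dx":0.1,"dy":1,"dz":0,"ax":0,"ay":0,"az":0},{"claw":0.8,"dx":0.1,"dy":1,"dz":0,"ax":0,"ay":0,"az":0},{"claw":0.8,"dx":0.1,"dy":1,"dz":0,"ax":0,"ay":0,"az":0}]' >/dev/null
python3 -m crank '[{"claw":0.8,"dx":0.1,"dy":1,"dz":0,"ax":0,"ay":0,"az":0},{"claw":0.8,"dx":0.1,"dy":0.9,"dz":0,"ax":0,"ay":0,"az":0},{"claw":0.8,"dx":0.02,"dy":0.38,"dz":0,"ax":0,"ay":0,"az":0},{"claw":0.8,"dx":0,"dy":0,"dz":0.5,"ax":0,"ay":0,"az":0},{"claw":0.8,"dx":0,"dy":0,"dz":0.5,"ax":0,"ay":0,"az":0},{"claw":0.8,"dx":0,"dy":0,"dz":0.3,"ax":0,"ay":0,"az":0},{"claw":0.8,"dx":0,"dy":0,"dz":0.1,"ax":0,"ay":0,"az":0},{"claw":0.8,"dx":0,"dy":0,"dz":0,"ax":0,"ay":0,"az":0}]'
python3 -c "
from h import *
tell((*st(-.1),.0555,SY))"
```

```text
time: 27.83
ee_pos: [0.5227, -0.0504, 0.06]
eef_rot: [0.999, 0.047, -0.001, 0.0]
ft_force: [0.8, -1.3, -1.5]
width: 0.0294
grip_force: 18.0
t 27.83 p [ 0.5227 -0.0504  0.06  ] yaw 0.094 tilt [-0.0014 -0.0003] F [ 0.78 -1.3  -1.49] w 0.0294 j7 -1.25
 shift [ 0.09 -0.    0.15]  turn [ 0.    0.01 -0.04]
```

```bash

python3 -m crank '[{"claw":0.8,"dx":0,"dy":0,"dz":0.08,"ax":0,"ay":0,"az":-0.04},{"claw":0.8,"dx":0,"dy":0,"dz":0.05,"ax":0,"ay":0,"az":0},{"claw":0.8,"dx":0,"dy":0,"dz":0.02,"ax":0,"ay":0,"az":0},{"claw":0.8,"dx":0,"dy":0,"dz":0,"ax":0,"ay":0,"az":0}]'
python3 -m crank '[{"claw":0.8,"dx":0,"dy":0,"dz":0.015,"ax":0,"ay":0,"az":0},{"claw":0.8,"dx":0,"dy":0,"dz":0,"ax":0,"ay":0,"az":0}]'
python3 -c "
from h import *
tell((*st(-.1),.0555,SY))
s=r.read_state(); c=snap('wrist','w8.png'); im=c['color']; h=cv2.cvtColor(im,cv2.COLOR_RGB2HSV)
m=((h[...,0]<14)&(h[...,1]>100)&(h[...,2]>50)).astype(np.uint8); m[:,:270]=0; m[:,370:]=0
n,l,S,ce=cv2.connectedComponentsWithStats(m); k=1+S[1:,4].argmax(); print(S[k])
for u in (S[k,0]+8,S[k,0]+S[k,2]//2,S[k,0]+S[k,2]-8):
    y=np.flatnonzero(l[:,u]==k).min(); w=wz(c,s,u,y,.059)[:2]-AX; print(u,y,'st x',w@[np.cos(SY),np.sin(SY)],'y',w@[-np.sin(SY),np.cos(SY)])
for y in range(S[k,1]+20,S[k,1]+120,30):
    x=np.flatnonzero(l[y]==k); print(y,[(wz(c,s,q,y,.0635)[:2]-AX)@[-np.sin(SY),np.cos(SY)] for q in(x.min(),x.max())])
"
```

```text
time: 28.17
ee_pos: [0.5233, -0.0504, 0.0562]
eef_rot: [0.999, 0.05, 0.0, -0.0]
ft_force: [-0.4, -0.5, -1.5]
width: 0.03
grip_force: 18.0
time: 28.33
ee_pos: [0.5233, -0.0505, 0.0557]
eef_rot: [0.999, 0.05, 0.0, -0.0]
ft_force: [0.1, -0.0, -2.3]
width: 0.0297
grip_force: 18.0
t 28.33 p [ 0.5233 -0.0505  0.0557] yaw 0.0992 tilt [0.0003 0.0002] F [ 0.07 -0.04 -2.29] w 0.0297 j7 -1.24
 shift [ 0.07 -0.01  0.01]  turn [-0.   -0.    0.01]
[  281   159    78   143 10736]
289 159 st x -0.03968269570279969 y 0.012554896098561018
320 159 st x -0.039751172161913255 y 0.0002692973040598249
351 159 st x -0.03967996608419134 y -0.01201799631122429
179 [np.float64(0.015001965457235433), np.float64(-0.014069869702050148)]
209 [np.float64(0.015225697599918495), np.float64(-0.014291294084136656)]
239 [np.float64(0.015118460530555862), np.float64(-0.014584960968508216)]
269 [np.float64(0.01548667407016235), np.float64(-0.01454494647955229)]
```

```bash

python3 -m crank '[{"claw":0.8,"dx":0,"dy":0,"dz":0.01,"ax":0,"ay":0,"az":0},{"claw":0.1,"dx":0,"dy":0,"dz":0,"ax":0,"ay":0,"az":0},{"claw":0.1,"dx":0,"dy":0,"dz":0,"ax":0,"ay":0,"az":0},{"claw":0.1,"dx":0,"dy":0,"dz":0,"ax":0,"ay":0,"az":0},{"claw":0.1,"dx":-0.3,"dy":0,"dz":0,"ax":0,"ay":0,"az":0},{"claw":0.1,"dx":-0.5,"dy":0,"dz":0,"ax":0,"ay":0,"az":0},{"claw":0.1,"dx":-0.5,"dy":0,"dz":0,"ax":0,"ay":0,"az":0},{"claw":0.1,"dx":-0.4,"dy":0,"dz":0,"ax":0,"ay":0,"az":0}]' 12
python3 -m crank '[{"claw":0.8,"dx":0,"dy":0,"dz":0,"ax":0,"ay":0,"az":0},{"claw":0.8,"dx":0,"dy":0,"dz":0,"ax":0,"ay":0,"az":0},{"claw":0.8,"dx":0,"dy":0,"dz":0,"ax":0,"ay":0,"az":0},{"claw":0.8,"dx":0,"dy":0,"dz":0,"ax":0,"ay":0,"az":0},{"claw":0.8,"dx":0,"dy":0,"dz":0,"ax":0,"ay":0,"az":0},{"claw":0.8,"dx":0,"dy":0,"dz":0,"ax":0,"ay":0,"az":0}]'
python3 -c "
from h import *
tell((*st(-.1),.0555,SY))"
```

```text
time: 29.05
ee_pos: [0.4707, -0.0559, 0.0549]
eef_rot: [0.999, 0.049, -0.0, -0.0]
ft_force: [1.2, 0.4, -0.1]
width: 0.0388
grip_force: 0.0
time: 29.55
ee_pos: [0.473, -0.0554, 0.0555]
eef_rot: [0.999, 0.05, 0.0, -0.0]
ft_force: [-1.8, 1.8, 5.6]
width: 0.03
grip_force: 12.0
t 29.55 p [ 0.473  -0.0554  0.0555] yaw 0.0995 tilt [0.0003 0.0001] F [-1.83  1.85  5.55] w 0.03 j7 -1.28
 shift [ 1.76 -0.   -0.  ]  turn [-0.   -0.    0.01]
```

```bash

python3 -m crank '[{"claw":0.8,"dx":0,"dy":0,"dz":-0.007,"ax":0,"ay":0,"az":0},{"claw":0.8,"dx":0,"dy":0,"dz":0,"ax":0,"ay":0,"az":0}]' | grep -E 'pos|ft'
python3 -m crank '[{"claw":0.8,"dx":0.1,"dy":0,"dz":-0.002,"ax":0,"ay":0,"az":0},{"claw":0.8,"dx":0.13,"dy":0,"dz":0,"ax":0,"ay":0,"az":0},{"claw":0.8,"dx":0.13,"dy":0,"dz":0,"ax":0,"ay":0,"az":0},{"claw":0.8,"dx":0.13,"dy":0,"dz":0,"ax":0,"ay":0,"az":0},{"claw":0.8,"dx":0.13,"dy":0,"dz":0,"ax":0,"ay":0,"az":0},{"claw":0.8,"dx":0.13,"dy":0,"dz":0,"ax":0,"ay":0,"az":0},{"claw":0.8,"dx":0.13,"dy":0,"dz":0,"ax":0,"ay":0,"az":0},{"claw":0.8,"dx":0.1,"dy":0,"dz":0,"ax":0,"ay":0,"az":0}]'| grep -E 'pos|ft'
python3 -c "
from h import *
tell()"
```

```text
ee_pos: [0.4729, -0.0556, 0.0555]
ft_force: [0.8, 0.6, 1.2]
ee_pos: [0.5022, -0.0527, 0.0554]
ft_force: [-1.7, 0.2, 2.7]
t 30.38 p [ 0.5022 -0.0527  0.0554] yaw 0.0993 tilt [-0.     -0.0001] F [-1.69  0.23  2.72] w 0.0297 j7 -1.25
```

```bash

python3 -m crank '[{"claw":0.8,"dx":0.09,"dy":0,"dz":-0.006,"ax":0,"ay":0,"az":0},{"claw":0.8,"dx":0.09,"dy":0,"dz":0,"ax":0,"ay":0,"az":0},{"claw":0.8,"dx":0.09,"dy":0,"dz":0,"ax":0,"ay":0,"az":0},{"claw":0.8,"dx":0.09,"dy":0,"dz":0,"ax":0,"ay":0,"az":0}]'| grep -E 'pos|ft'
python3 -m crank '[{"claw":0.8,"dx":0.08,"dy":0,"dz":0,"ax":0,"ay":0,"az":0},{"claw":0.8,"dx":0.08,"dy":0,"dz":0,"ax":0,"ay":0,"az":0},{"claw":0.8,"dx":0.08,"dy":0,"dz":0,"ax":0,"ay":0,"az":0}]'| grep -E 'pos|ft'
python3 -m crank '[{"claw":0.8,"dx":0.06,"dy":0,"dz":0,"ax":0,"ay":0,"az":0},{"claw":0.8,"dx":0.06,"dy":0,"dz":0,"ax":0,"ay":0,"az":0},{"claw":0.8,"dx":0.06,"dy":0,"dz":0,"ax":0,"ay":0,"az":0}]'| grep -E 'pos|ft'
python3 -c "
from h import *
tell()"
```

```text
ee_pos: [0.5126, -0.0516, 0.0556]
ft_force: [-1.1, 0.1, -0.6]
ee_pos: [0.5192, -0.051, 0.0555]
ft_force: [-4.1, -0.2, 1.8]
ee_pos: [0.5249, -0.0504, 0.0555]
ft_force: [-2.9, 0.9, -0.8]
t 31.22 p [ 0.5249 -0.0504  0.0555] yaw 0.0991 tilt [-0.0005  0.0001] F [-2.9   0.86 -0.76] w 0.0298 j7 -1.24
```

```bash

python3 -m crank '[{"claw":0.8,"dx":0.06,"dy":0,"dz":0,"ax":0,"ay":0,"az":0},{"claw":0.8,"dx":0.06,"dy":0,"dz":0,"ax":0,"ay":0,"az":0},{"claw":0.8,"dx":0.06,"dy":0,"dz":0,"ax":0,"ay":0,"az":0},{"claw":0.8,"dx":0.06,"dy":0,"dz":0,"ax":0,"ay":0,"az":0}]'| grep -E 'pos|ft'
python3 -m crank '[{"claw":0.8,"dx":0.05,"dy":0,"dz":0,"ax":0,"ay":0,"az":0},{"claw":0.8,"dx":0.05,"dy":0,"dz":0,"ax":0,"ay":0,"az":0},{"claw":0.8,"dx":0.05,"dy":0,"dz":0,"ax":0,"ay":0,"az":0},{"claw":0.8,"dx":0.04,"dy":0,"dz":0,"ax":0,"ay":0,"az":0},{"claw":0.8,"dx":0.02,"dy":0,"dz":0,"ax":0,"ay":0,"az":0}]' 7 | grep -E 'pos|ft'
python3 -m crank '[{"claw":0.8,"dx":0.015,"dy":0,"dz":0,"ax":0,"ay":0,"az":0},{"claw":0.8,"dx":0.012,"dy":0,"dz":0,"ax":0,"ay":0,"az":0}]' | grep -E 'pos|ft'
python3 -m crank '[{"claw":0.8,"dx":0.012,"dy":0,"dz":0,"ax":0,"ay":0,"az":0},{"claw":0.8,"dx":0.012,"dy":0,"dz":0,"ax":0,"ay":0,"az":0}]' | grep -E 'pos|ft'
python3 -m crank '[{"claw":0.8,"dx":0.012,"dy":0,"dz":0,"ax":0,"ay":0,"az":0},{"claw":0.8,"dx":0.012,"dy":0,"dz":0,"ax":0,"ay":0,"az":0}]' | grep -E 'pos|ft'
```

```text
ee_pos: [0.5323, -0.0496, 0.0556]
ft_force: [-2.1, 0.9, -0.5]
ee_pos: [0.5386, -0.049, 0.0557]
ft_force: [-2.0, 0.8, -1.5]
ee_pos: [0.5393, -0.049, 0.0557]
ft_force: [-2.0, 0.8, -2.6]
ee_pos: [0.5399, -0.0489, 0.0557]
ft_force: [-2.2, -0.2, -2.0]
ee_pos: [0.5407, -0.0489, 0.0557]
ft_force: [-2.4, 0.1, -0.8]
```

```bash

python3 -m crank '[{"claw":0.8,"dx":0.012,"dy":0,"dz":0,"ax":0,"ay":0,"az":0},{"claw":0.8,"dx":0.012,"dy":0,"dz":0,"ax":0,"ay":0,"az":0}]' | grep -E 'pos|ft'
python3 -m crank '[{"claw":0.8,"dx":0.012,"dy":0,"dz":0,"ax":0,"ay":0,"az":0},{"claw":0.8,"dx":0.012,"dy":0,"dz":0,"ax":0,"ay":0,"az":0}]' | grep -E 'pos|ft'
python3 -m crank '[{"claw":0.8,"dx":0.012,"dy":0,"dz":0,"ax":0,"ay":0,"az":0},{"claw":0.8,"dx":0.012,"dy":0,"dz":0,"ax":0,"ay":0,"az":0}]' | grep -E 'pos|ft'
python3 -m crank '[{"claw":0.8,"dx":0.012,"dy":0,"dz":0,"ax":0,"ay":0,"az":0},{"claw":0.8,"dx":0.012,"dy":0,"dz":0,"ax":0,"ay":0,"az":0}]' | grep -E 'pos|ft'
```

```text
ee_pos: [0.5414, -0.0487, 0.0557]
ft_force: [-1.9, -0.1, -1.6]
ee_pos: [0.5422, -0.0487, 0.0557]
ft_force: [-1.4, 0.2, -2.3]
ee_pos: [0.5428, -0.0486, 0.0557]
ft_force: [-1.8, 0.2, -1.8]
ee_pos: [0.5436, -0.0485, 0.0557]
ft_force: [-2.0, -0.3, -1.4]
```

```bash

python3 -m crank '[{"claw":0.8,"dx":0.01,"dy":0,"dz":0,"ax":0,"ay":0,"az":0},{"claw":0.8,"dx":0.01,"dy":0,"dz":0,"ax":0,"ay":0,"az":0}]' | grep -E 'pos|ft'
python3 -m crank '[{"claw":0.8,"dx":0.01,"dy":0,"dz":0,"ax":0,"ay":0,"az":0},{"claw":0.8,"dx":0.01,"dy":0,"dz":0,"ax":0,"ay":0,"az":0}]' | grep -E 'pos|ft'
python3 -m crank '[{"claw":0.8,"dx":0.01,"dy":0,"dz":0,"ax":0,"ay":0,"az":0},{"claw":0.8,"dx":0.01,"dy":0,"dz":0,"ax":0,"ay":0,"az":0}]' | grep -E 'pos|ft'
python3 -m crank '[{"claw":0.8,"dx":0.01,"dy":0,"dz":0,"ax":0,"ay":0,"az":0},{"claw":0.8,"dx":0.01,"dy":0,"dz":0,"ax":0,"ay":0,"az":0}]' | grep -E 'pos|ft'
```

```text
ee_pos: [0.5442, -0.0485, 0.0557]
ft_force: [-1.9, -0.4, -1.8]
ee_pos: [0.5447, -0.0484, 0.0557]
ft_force: [-1.8, -1.2, -2.1]
ee_pos: [0.5454, -0.0484, 0.0557]
ft_force: [-1.6, 0.1, -1.4]
ee_pos: [0.5459, -0.0483, 0.0557]
ft_force: [-1.7, -1.0, -1.8]
```

```bash

python3 -m crank '[{"claw":0.8,"dx":0.01,"dy":0,"dz":0,"ax":0,"ay":0,"az":0},{"claw":0.8,"dx":0.008,"dy":0,"dz":0,"ax":0,"ay":0,"az":0}]' | grep -E 'pos|ft'
python3 -m crank '[{"claw":0.8,"dx":0.008,"dy":0,"dz":0,"ax":0,"ay":0,"az":0},{"claw":0.008,"dx":0,"dy":0,"dz":0,"ax":0,"ay":0,"az":0}]' >/dev/null 2>&1 & wait
python3 -c "
from h import *
tell()"
```

```text
ee_pos: [0.5464, -0.0483, 0.0556]
ft_force: [-2.7, -0.2, -1.6]
t 34.13 p [ 0.5472 -0.0482  0.0559] yaw 0.0992 tilt [0.001  0.0001] F [-0.16 -0.31  0.42] w 0.0325 j7 -1.23
```

I mistyped a claw value there and the fingers opened slightly, with no harm done. I'll re-grip and finish pressing home.

```bash

python3 -m crank '[{"claw":0.8,"dx":0,"dy":0,"dz":0,"ax":0,"ay":0,"az":0},{"claw":0.8,"dx":0,"dy":0,"dz":0,"ax":0,"ay":0,"az":0},{"claw":0.8,"dx":0,"dy":0,"dz":0,"ax":0,"ay":0,"az":0}]'
python3 -m crank '[{"claw":0.8,"dx":0.008,"dy":0,"dz":0,"ax":0,"ay":0,"az":0},{"claw":0.8,"dx":0.006,"dy":0,"dz":0,"ax":0,"ay":0,"az":0}]' | grep -E 'pos|ft'
python3 -m crank '[{"claw":0.8,"dx":0.007,"dy":0,"dz":0,"ax":0,"ay":0,"az":0},{"claw":0.8,"dx":0.007,"dy":0,"dz":0,"ax":0,"ay":0,"az":0}]' | grep -E 'pos|ft'
```

```text
time: 34.38
ee_pos: [0.5474, -0.0482, 0.0561]
eef_rot: [0.999, 0.05, 0.001, -0.0]
ft_force: [0.4, -0.4, -0.1]
width: 0.0299
grip_force: 7.0
ee_pos: [0.5474, -0.0482, 0.0561]
ft_force: [-1.6, 0.1, 5.8]
ee_pos: [0.5475, -0.0482, 0.0561]
ft_force: [-4.0, -0.2, 7.5]
```

```bash

python3 -m crank '[{"claw":0.8,"dx":0,"dy":0,"dz":-0.009,"ax":0,"ay":0,"az":0},{"claw":0.8,"dx":0,"dy":0,"dz":0,"ax":0,"ay":0,"az":0}]' | grep -E 'pos|ft'
python3 -m crank '[{"claw":0.8,"dx":0,"dy":0,"dz":-0.005,"ax":0,"ay":0,"az":0},{"claw":0.8,"dx":0,"dy":0,"dz":0,"ax":0,"ay":0,"az":0}]' | grep -E 'pos|ft'
```

```text
ee_pos: [0.5475, -0.0482, 0.0561]
ft_force: [-2.9, 0.4, 5.3]
ee_pos: [0.5475, -0.0482, 0.0561]
ft_force: [-1.1, 0.0, 3.6]
```

```bash

python3 -m crank '[{"claw":0.8,"dx":0.006,"dy":0,"dz":-0.009,"ax":0,"ay":0,"az":0},{"claw":0.8,"dx":0,"dy":0,"dz":0,"ax":0,"ay":0,"az":0}]' | grep -E 'pos|ft'
python3 -m crank '[{"claw":0.8,"dx":0.008,"dy":0,"dz":-0.003,"ax":0,"ay":0,"az":0},{"claw":0.8,"dx":0,"dy":0,"dz":0,"ax":0,"ay":0,"az":0}]' | grep -E 'pos|ft'
python3 -m crank '[{"claw":0.8,"dx":0.006,"dy":0,"dz":0,"ax":0,"ay":0,"az":0},{"claw":0.8,"dx":0,"dy":0,"dz":0,"ax":0,"ay":0,"az":0}]' | grep -E 'pos|ft|grip'
```

```text
ee_pos: [0.5475, -0.0482, 0.0561]
ft_force: [-1.6, -0.9, 0.2]
ee_pos: [0.5475, -0.0482, 0.0561]
ft_force: [-1.3, -0.4, -1.4]
ee_pos: [0.5475, -0.0482, 0.0561]
ft_force: [-4.5, -0.7, -0.7]
grip_force: 7.0
```

```bash

python3 -m crank '[{"claw":0.8,"dx":0.005,"dy":0,"dz":0,"ax":0,"ay":0,"az":0},{"claw":0.8,"dx":0,"dy":0,"dz":0,"ax":0,"ay":0,"az":0},{"claw":0.8,"dx":0,"dy":0,"dz":0,"ax":0,"ay":0,"az":0}]' | grep -E 'pos|ft|time'
python3 -c "
from h import *
tell()
s=r.read_state();c=snap('wrist','w9.png')
for C in((.6252,-.04),(.625,-.03986)): print(np.round(dial(c,s,C),2).tolist())
h=cv2.cvtColor(c['color'],cv2.COLOR_RGB2HSV)
"
```

```text
time: 35.8
ee_pos: [0.5475, -0.0482, 0.0561]
ft_force: [-5.2, -0.5, -1.1]
t 35.8 p [ 0.5475 -0.0482  0.0561] yaw 0.0991 tilt [-0.0016  0.    ] F [-5.2  -0.51 -1.1 ] w 0.03 j7 -1.23
[[295.32, 123.06], [25.29, 117.77]]
[[295.73, 122.17], [24.8, 118.07]]
```

```bash

python3 -m crank '[{"claw":-1,"dx":0,"dy":0,"dz":0,"ax":0,"ay":0,"az":0},{"claw":-1,"dx":0,"dy":0,"dz":0,"ax":0,"ay":0,"az":0},{"claw":-1,"dx":0,"dy":0,"dz":0,"ax":0,"ay":0,"az":0},{"claw":-1,"dx":-0.05,"dy":0,"dz":-0.1,"ax":0,"ay":0,"az":0},{"claw":-1,"dx":-0.1,"dy":0,"dz":-0.7,"ax":0,"ay":0,"az":0},{"claw":-1,"dx":0,"dy":0,"dz":-0.9,"ax":0,"ay":0,"az":0},{"claw":-1,"dx":0,"dy":0,"dz":-0.9,"ax":0,"ay":0,"az":0},{"claw":-1,"dx":0,"dy":0,"dz":-0.9,"ax":0,"ay":0,"az":0}]'
python3 -m crank '[{"claw":-1,"dx":-0.8,"dy":0,"dz":-0.5,"ax":0,"ay":0,"az":0},{"claw":-1,"dx":-0.8,"dy":0,"dz":-0.5,"ax":0,"ay":0,"az":0},{"claw":-1,"dx":-0.8,"dy":0,"dz":0,"ax":0,"ay":0,"az":0},{"claw":-1,"dx":-0.3,"dy":0,"dz":0,"ax":0,"ay":0,"az":0},{"claw":-1,"dx":0,"dy":0,"dz":0,"ax":0,"ay":0,"az":0},{"claw":-1,"dx":0,"dy":0,"dz":0,"ax":0,"ay":0,"az":0}]'
python3 -c "
from h import *
tell()
s=r.read_state();c=snap('wrist','w10.png'); h=cv2.cvtColor(c['color'],cv2.COLOR_RGB2HSV)
print(np.round(dial(c,s),2).tolist())
m=((h[...,0]<14)&(h[...,1]>100)&(h[...,2]>50)).astype(np.uint8); m[:,:270]=0; m[:,370:]=0
n,l,S,ce=cv2.connectedComponentsWithStats(m); k=1+S[1:,4].argmax(); print(S[k])
e=[np.cos(SY),np.sin(SY)]; f=[-np.sin(SY),np.cos(SY)]
for u in (S[k,0]+6,S[k,0]+S[k,2]//2,S[k,0]+S[k,2]-7):
    y=np.flatnonzero(l[:,u]==k).max(); w=wz(c,s,u,y,.059)[:2]-AX; print(u,y,'front st x',w@e,w@f)
"
```

```text
time: 36.52
ee_pos: [0.5437, -0.0487, 0.163]
eef_rot: [0.999, 0.049, 0.0, 0.0]
ft_force: [0.4, 0.5, 0.0]
width: 0.0756
grip_force: 0.0
time: 37.02
ee_pos: [0.4636, -0.0563, 0.192]
eef_rot: [0.999, 0.05, 0.001, -0.001]
ft_force: [0.2, -0.1, 0.1]
width: 0.0866
grip_force: 0.0
t 37.02 p [ 0.4636 -0.0563  0.192 ] yaw 0.0995 tilt [0.0017 0.0016] F [ 0.22 -0.06  0.1 ] w 0.0866 j7 -1.45
[[nan, 0.0], [264.35, 6.96]]
[ 300   43   42   95 3703]
306 136 front st x -0.08953613011667141 0.011089289819016444
321 137 front st x -0.09033081452212412 -0.00025281931975471874
335 137 front st x -0.09028596168058108 -0.010841757939355974h.py:36: RuntimeWarning: invalid value encountered in scalar divide
  out.append((np.sum(w[k%720]*k*.5)/w[k%720].sum(),f.max()))
```

View pics/w10.png

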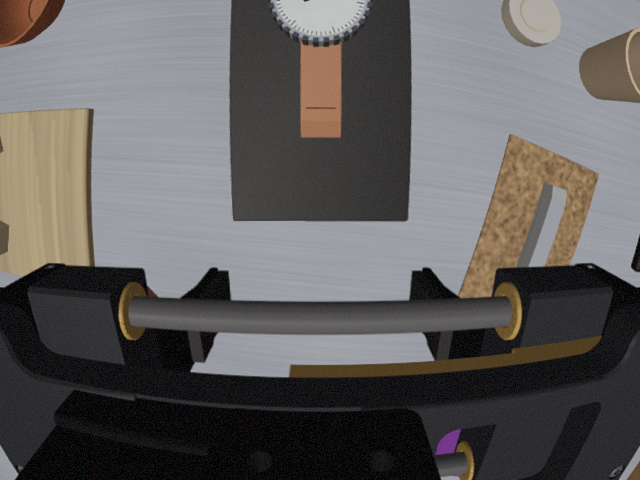

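The picture shows the bar square under the dial, its front end at (321,137). That puts its rear 33.8 mm behind the axis, the same stop position the master found. The master lies on the cork pad at about (543,222).

```bash
python3 -c "
from bench import r
print(r.close_job())"
```

```text
the job is handed in; nothing more can be done
None
```

The job is handed in: I zeroed the bezel on the master to within about 1°, the master lies on the cork pad, and the test bar sits home against the stop with the dial about 1.5 mm off zero (needle 90° clockwise of the mark), in 37 s of the 72 s allowed. A typing slip opened the fingers slightly during the final push, so I re-gripped and pressed the bar home again.

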